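Polish the called finish in the nest and pack it

ROBOT

A 6-joint arm with a two-finger parallel gripper is mounted at the origin on the work surface. World frame = base frame: x ahead of the robot, y to its left, z up, the work surface at z = 0. Lengths are in m, angles in rad, forces in N, time in s.
With the tool pointing down it reaches from about 0.35 to 0.975 m from the base axis. Payload 4.9 kg.
Tool frame: the origin (TCP) lies at the very end of the fingers, on their centre line; the grasp point (between the pads) lies ctrl.hold_point_z behind it (ctrl.hold_point_z is the distance from the TCP to the grasp point, in m); z points along the fingers, y is the line along which they close (so a half turn about z gives the same grasp; the last joint's range is limited). The gripper opens to 85 mm and grips with 20 to 120 N. Pads are 22 mm wide; open, the fingers measure 114 mm over their backs; the gripper's body (76 mm by 85 mm) begins 54 mm behind the grasp point. The pads swing forward as they close: fully open they stand 13 mm farther back than shut.
Start: joints at [-1.411, 0.053, 1.613, -0, 1.476, -0.119], TCP at [0.172, -0.601, 0.231] pointing down, gripper open.
Joint ranges: [-3.01, 3.01], [-1.01, 2.22], [0.06, 2.58], [-1.02, 4.17], [0.09, 2.62], [-3.14, 3.14]. Speed limits (rad/s): [2.57, 2.57, 3.14, 3.14, 3.14, 3.14].

INTERFACE

Orientations are given as a rotation vector (axis times angle).
In Python, from station import ctrl gives the robot as it stands. The module is installed in compiled form; this text tells all that it offers.
- The arm moves only by the tool jog_arm, never from a script. Its argument "deltas" is a list of rows, each a list of 3 entries, a list of its own where there are three numbers: the closure, from -1 (fully open) to 1 (shut), then the shift along the world's x, y, z scaled (see below), then the turn, a rotation vector about the world's x, y, z scaled (see below). A call has 1 to 12 rows; each row is the pose to reach, as a shift and turn from the pose commanded when the call began, turning the shorter way round; what a row does not reach only later rows make up. The controller multiplies each number of a shift by 0.4 m and each number of a turn by 180 degrees. A row lasts 1/12 s, in which the tool goes at most 41.7 mm and 7.16 degrees, less where a joint would pass 70% of its speed; a pose out of reach is approached as far as the arm can. A call with a number of a shift or a turn outside -1 to 1 is refused whole. A call with a gripper value outside its range is refused whole. The fingers move at their own pace and stop on an object; "squeeze" is the grip in N (left out, the last holds). Time passes only in rows, so rows that repeat a pose let the fingers close. It gives the time, the measured TCP pose, the force, the opening and the grip force at its end, in the units of the state.
- ctrl.get_obs(): the state, without advancing time (a new reading comes with each control period).
- ctrl.get_image(name): name is "scene" or "top" or "wrist"; returns the picture (384x512x3 uint8, red, green, blue); there is no depth.
- ctrl.get_calibration(name): a dict with "K" (3x3 intrinsics, pixels), "extrinsics" (4x4, takes a point from world to camera coordinates). Camera axes: x right, y down, z forward; pixel columns grow to the right and rows downward; lengths in m; the calibration is good to about 2 mm. A picture is of the moment at which its call begins: read the wrist's pose just before it. get_calibration takes no time and is no camera call; for the wrist camera it gives the pose at the moment of the call.
- ctrl.finish_job(): hands the job in; it is judged then, once.
The state is a dict: "t": time; "q": joint angles; "dq": joint speeds; "effort": joint torques, N m; "tool_pos": TCP position; "tool_rot": TCP orientation; "contact_force": force on the tool from outside, world axes, zero at the start; "wrist_torque": the same for the moment, N m; "opening": finger opening in m; "grip_force": force on a finger pad.
Only numpy, scipy, OpenCV 4.12 (cv2) and the standard library are available. Lean on these libraries where they do the work, as an engineer would, in place of code of your own. Each camera call takes 0.05 s, during which the arm holds its last target. There are 200 camera calls.

TASK

The sample tile on the blue stand shows which finish is up for polishing: seat every case of that finish, fully down, in the pockets of the nest, filling from the red end without leaving a gap, and leave the cases of the other finish where they lie. Only then take the polishing block and, keeping it lightly pressed flat on the cases and in line with the row, slide it from the middle of the case at the red end to the middle of the last loaded case and back again. Finally set the block down flat in the middle of its felt pad and lay the polished cases flat in the white packing tray, without disturbing the tiles, the bottle or the jar.

Things in the scene. Friction and masses are not known exactly. Their poses are not given: they have to be found in the camera images.
- brass_1: closed golden brass metal flip-top case, a plain block 80 (its x) x 48 (its y) x 24 mm high, origin at the centre of its underside, z up; starts flat on the bench; may be absent (2 or 3 of this finish are there)
- brass_2: closed golden brass metal flip-top case, a plain block 80 (its x) x 48 (its y) x 24 mm high, origin at the centre of its underside, z up; starts flat on the bench; may be absent (2 or 3 of this finish are there)
- brass_3: closed golden brass metal flip-top case, a plain block 80 (its x) x 48 (its y) x 24 mm high, origin at the centre of its underside, z up; starts flat on the bench; may be absent (2 or 3 of this finish are there)
- black_1: closed black lacquered metal flip-top case, a plain block 80 (its x) x 48 (its y) x 24 mm high, origin at the centre of its underside, z up; starts flat on the bench; may be absent (2 or 3 of this finish are there)
- black_2: closed black lacquered metal flip-top case, a plain block 80 (its x) x 48 (its y) x 24 mm high, origin at the centre of its underside, z up; starts flat on the bench; may be absent (2 or 3 of this finish are there)
- black_3: closed black lacquered metal flip-top case, a plain block 80 (its x) x 48 (its y) x 24 mm high, origin at the centre of its underside, z up; starts flat on the bench; may be absent (2 or 3 of this finish are there)
- tile_brass: golden brass sample tile, 70 x 56 x 8 mm, origin at the centre of its underside; lies on the blue job stand or on the grey spare stand
- tile_black: black sample tile, 70 x 56 x 8 mm, origin at the centre of its underside; lies on the blue job stand or on the grey spare stand
- job_stand: bright blue plate fixed on the bench beyond the cases, 90 (x) x 84 (y) x 10 mm with a 6 mm high lip along two sides, origin at the centre of its underside; one sample tile lies on it
- spare_stand: grey plate fixed on the bench beyond the cases, 90 (x) x 84 (y) x 10 mm with a 6 mm high lip along two sides, origin at the centre of its underside; one sample tile lies on it
- nest: fixed aluminium nest, a bar 78 (y) x 18 high x 346 mm long with three pockets in a row along its x; origin at the centre of its underside, below the middle pocket; -x end red, +x end grey; each pocket 85 (x) x 53 (y) mm, 8 mm deep, floor 10 mm above the bench: a seated case (long side along the row) stands 16 mm out, its top 34 mm above the bench
- pocket_1 (a point): centre of the floor of the pocket next to the red end, axes as the nest; pockets are 96 mm apart
- pocket_2 (a point): centre of the floor of the middle pocket
- pocket_3 (a point): centre of the floor of the pocket next to the grey end
- block: polishing block, 0.2 kg: white flat sole 100 (its x) x 56 (its y) x 14 mm, on it a wooden grip rib 84 (x) x 28 (y) mm that reaches from 14 to 52 mm above the underside; origin at the centre of the underside; starts on its pad, sole down
- rest: flat grey felt pad with a black rim, fixed on the bench, 140 (its x) x 96 (its y) x 4 mm high, origin at the centre of its underside: the polishing block's resting place
- tray: white-rimmed packing tray with a brown floor, fixed on the bench, an open channel 316 (its x) x 72 (its y) mm outside, 306 x 62 mm inside, floor 4 mm and rim 10 mm above the bench; room for three cases end to end along its x; origin at the centre of its underside
- cleaner: clear bottle with a white cap, 56 mm across, 130 mm tall, origin at the centre of its underside; bystander
- paste_jar: white jar with a black lid, 64 mm across, 60 mm tall, origin at the centre of its underside; bystander

How it is judged:
On the way, in this order (a step that is already met when the one before it is completed fails the run):
1. every case of the called finish is seated flat in a pocket, pockets filled from the red end without a gap (((horizontal distance between tile_brass and job_stand below 0.04 m and (x of brass_1 in the frame of nest between -0.102 and 0.102 m and y of brass_1 in the frame of nest between -0.006 and 0.006 m and z of brass_1 in the frame of nest between 0.007 and 0.013 m and angle between the x axis of brass_1 and the x axis of nest, either way round below 0.09 rad and angle between brass_1's own z axis and vertical below 0.05 rad) and (x of brass_2 in the frame of nest between -0.102 and 0.102 m and y of brass_2 in the frame of nest between -0.006 and 0.006 m and z of brass_2 in the frame of nest between 0.007 and 0.013 m and angle between the x axis of brass_2 and the x axis of nest, either way round below 0.09 rad and angle between brass_2's own z axis and vertical below 0.05 rad) and (x of brass_3 in the frame of nest between -0.102 and 0.102 m and y of brass_3 in the frame of nest between -0.006 and 0.006 m and z of brass_3 in the frame of nest between 0.007 and 0.013 m and angle between the x axis of brass_3 and the x axis of nest, either way round below 0.09 rad and angle between brass_3's own z axis and vertical below 0.05 rad) and horizontal distance between any of brass_1, brass_2, brass_3 and pocket_1 below 0.01 m and horizontal distance between any of brass_1, brass_2, brass_3 and pocket_2 below 0.01 m) or (horizontal distance between tile_black and job_stand below 0.04 m and (x of black_1 in the frame of nest between -0.102 and 0.102 m and y of black_1 in the frame of nest between -0.006 and 0.006 m and z of black_1 in the frame of nest between 0.007 and 0.013 m and angle between the x axis of black_1 and the x axis of nest, either way round below 0.09 rad and angle between black_1's own z axis and vertical below 0.05 rad) and (x of black_2 in the frame of nest between -0.102 and 0.102 m and y of black_2 in the frame of nest between -0.006 and 0.006 m and z of black_2 in the frame of nest between 0.007 and 0.013 m and angle between the x axis of black_2 and the x axis of nest, either way round below 0.09 rad and angle between black_2's own z axis and vertical below 0.05 rad) and (x of black_3 in the frame of nest between -0.102 and 0.102 m and y of black_3 in the frame of nest between -0.006 and 0.006 m and z of black_3 in the frame of nest between 0.007 and 0.013 m and angle between the x axis of black_3 and the x axis of nest, either way round below 0.09 rad and angle between black_3's own z axis and vertical below 0.05 rad) and horizontal distance between any of black_1, black_2, black_3 and pocket_1 below 0.01 m and horizontal distance between any of black_1, black_2, black_3 and pocket_2 below 0.01 m))), for 0.3 s.
2. the held block is pressed flat (1 to 30 N) on the case at the red end, centred on it within 14 mm (((not (horizontal distance between any of brass_1, brass_2, brass_3, black_1, black_2, black_3 and pocket_3 below 0.03 m) and x of block in the frame of nest between -0.11 and -0.082 m) or (horizontal distance between any of brass_1, brass_2, brass_3, black_1, black_2, black_3 and pocket_3 below 0.03 m and x of block in the frame of nest between -0.11 and -0.082 m)) and y of block in the frame of nest between -0.015 and 0.015 m and angle between the x axis of block and the x axis of nest, either way round below 0.2 rad and angle between block's own z axis and vertical below 0.08 rad and (contact force between block and brass_1 above 1 N or contact force between block and brass_2 above 1 N or contact force between block and brass_3 above 1 N or contact force between block and black_1 above 1 N or contact force between block and black_2 above 1 N or contact force between block and black_3 above 1 N) and contact force between block and brass_1 below 30 N and contact force between block and brass_2 below 30 N and contact force between block and brass_3 below 30 N and contact force between block and black_1 below 30 N and contact force between block and black_2 below 30 N and contact force between block and black_3 below 30 N and contact force between the fingers and block above 1 N), for 0.05 s.
3. still pressed, a quarter of the way to the middle of the last loaded case (((not (horizontal distance between any of brass_1, brass_2, brass_3, black_1, black_2, black_3 and pocket_3 below 0.03 m) and x of block in the frame of nest between -0.082 and -0.062 m) or (horizontal distance between any of brass_1, brass_2, brass_3, black_1, black_2, black_3 and pocket_3 below 0.03 m and x of block in the frame of nest between -0.058 and -0.038 m)) and y of block in the frame of nest between -0.015 and 0.015 m and angle between the x axis of block and the x axis of nest, either way round below 0.2 rad and angle between block's own z axis and vertical below 0.08 rad and (contact force between block and brass_1 above 1 N or contact force between block and brass_2 above 1 N or contact force between block and brass_3 above 1 N or contact force between block and black_1 above 1 N or contact force between block and black_2 above 1 N or contact force between block and black_3 above 1 N) and contact force between block and brass_1 below 30 N and contact force between block and brass_2 below 30 N and contact force between block and brass_3 below 30 N and contact force between block and black_1 below 30 N and contact force between block and black_2 below 30 N and contact force between block and black_3 below 30 N and contact force between the fingers and block above 1 N), for 0.05 s.
4. still pressed, half way (((not (horizontal distance between any of brass_1, brass_2, brass_3, black_1, black_2, black_3 and pocket_3 below 0.03 m) and x of block in the frame of nest between -0.058 and -0.038 m) or (horizontal distance between any of brass_1, brass_2, brass_3, black_1, black_2, black_3 and pocket_3 below 0.03 m and x of block in the frame of nest between -0.01 and 0.01 m)) and y of block in the frame of nest between -0.015 and 0.015 m and angle between the x axis of block and the x axis of nest, either way round below 0.2 rad and angle between block's own z axis and vertical below 0.08 rad and (contact force between block and brass_1 above 1 N or contact force between block and brass_2 above 1 N or contact force between block and brass_3 above 1 N or contact force between block and black_1 above 1 N or contact force between block and black_2 above 1 N or contact force between block and black_3 above 1 N) and contact force between block and brass_1 below 30 N and contact force between block and brass_2 below 30 N and contact force between block and brass_3 below 30 N and contact force between block and black_1 below 30 N and contact force between block and black_2 below 30 N and contact force between block and black_3 below 30 N and contact force between the fingers and block above 1 N), for 0.05 s.
5. still pressed, three quarters of the way (((not (horizontal distance between any of brass_1, brass_2, brass_3, black_1, black_2, black_3 and pocket_3 below 0.03 m) and x of block in the frame of nest between -0.034 and -0.014 m) or (horizontal distance between any of brass_1, brass_2, brass_3, black_1, black_2, black_3 and pocket_3 below 0.03 m and x of block in the frame of nest between 0.038 and 0.058 m)) and y of block in the frame of nest between -0.015 and 0.015 m and angle between the x axis of block and the x axis of nest, either way round below 0.2 rad and angle between block's own z axis and vertical below 0.08 rad and (contact force between block and brass_1 above 1 N or contact force between block and brass_2 above 1 N or contact force between block and brass_3 above 1 N or contact force between block and black_1 above 1 N or contact force between block and black_2 above 1 N or contact force between block and black_3 above 1 N) and contact force between block and brass_1 below 30 N and contact force between block and brass_2 below 30 N and contact force between block and brass_3 below 30 N and contact force between block and black_1 below 30 N and contact force between block and black_2 below 30 N and contact force between block and black_3 below 30 N and contact force between the fingers and block above 1 N), for 0.05 s.
6. still pressed, centred on the last loaded case within 14 mm (((not (horizontal distance between any of brass_1, brass_2, brass_3, black_1, black_2, black_3 and pocket_3 below 0.03 m) and x of block in the frame of nest between -0.014 and 0.014 m) or (horizontal distance between any of brass_1, brass_2, brass_3, black_1, black_2, black_3 and pocket_3 below 0.03 m and x of block in the frame of nest between 0.082 and 0.11 m)) and y of block in the frame of nest between -0.015 and 0.015 m and angle between the x axis of block and the x axis of nest, either way round below 0.2 rad and angle between block's own z axis and vertical below 0.08 rad and (contact force between block and brass_1 above 1 N or contact force between block and brass_2 above 1 N or contact force between block and brass_3 above 1 N or contact force between block and black_1 above 1 N or contact force between block and black_2 above 1 N or contact force between block and black_3 above 1 N) and contact force between block and brass_1 below 30 N and contact force between block and brass_2 below 30 N and contact force between block and brass_3 below 30 N and contact force between block and black_1 below 30 N and contact force between block and black_2 below 30 N and contact force between block and black_3 below 30 N and contact force between the fingers and block above 1 N), for 0.05 s.
7. still pressed, half way back (all of step 4), for 0.05 s.
8. still pressed, back on the case at the red end (all of step 2), for 0.05 s.
At the end, for the whole second after the job is handed in: every case of the called finish lies flat on the floor of the packing tray, inside its rim; the other cases lie flat on the bench within 80 mm of their starts; the block stands flat on its felt pad, within 25 mm of its centre; all released and at rest (((horizontal distance between tile_brass and job_stand below 0.04 m and (x of brass_1 in the frame of tray between -0.125 and 0.125 m and y of brass_1 in the frame of tray between -0.012 and 0.012 m and z of brass_1 in the frame of tray between 0.001 and 0.007 m and angle between brass_1's own z axis and vertical below 0.05 rad) and (x of brass_2 in the frame of tray between -0.125 and 0.125 m and y of brass_2 in the frame of tray between -0.012 and 0.012 m and z of brass_2 in the frame of tray between 0.001 and 0.007 m and angle between brass_2's own z axis and vertical below 0.05 rad) and (x of brass_3 in the frame of tray between -0.125 and 0.125 m and y of brass_3 in the frame of tray between -0.012 and 0.012 m and z of brass_3 in the frame of tray between 0.001 and 0.007 m and angle between brass_3's own z axis and vertical below 0.05 rad)) or (horizontal distance between tile_black and job_stand below 0.04 m and (x of black_1 in the frame of tray between -0.125 and 0.125 m and y of black_1 in the frame of tray between -0.012 and 0.012 m and z of black_1 in the frame of tray between 0.001 and 0.007 m and angle between black_1's own z axis and vertical below 0.05 rad) and (x of black_2 in the frame of tray between -0.125 and 0.125 m and y of black_2 in the frame of tray between -0.012 and 0.012 m and z of black_2 in the frame of tray between 0.001 and 0.007 m and angle between black_2's own z axis and vertical below 0.05 rad) and (x of black_3 in the frame of tray between -0.125 and 0.125 m and y of black_3 in the frame of tray between -0.012 and 0.012 m and z of black_3 in the frame of tray between 0.001 and 0.007 m and angle between black_3's own z axis and vertical below 0.05 rad))) and ((horizontal distance between tile_brass and job_stand below 0.04 m and (distance of black_1 from where it was at the start of the episode below 0.08 m and height (world z) of black_1 below 0.015 m) and (distance of black_2 from where it was at the start of the episode below 0.08 m and height (world z) of black_2 below 0.015 m) and (distance of black_3 from where it was at the start of the episode below 0.08 m and height (world z) of black_3 below 0.015 m)) or (horizontal distance between tile_black and job_stand below 0.04 m and (distance of brass_1 from where it was at the start of the episode below 0.08 m and height (world z) of brass_1 below 0.015 m) and (distance of brass_2 from where it was at the start of the episode below 0.08 m and height (world z) of brass_2 below 0.015 m) and (distance of brass_3 from where it was at the start of the episode below 0.08 m and height (world z) of brass_3 below 0.015 m))) and horizontal distance between block and rest below 0.025 m and z of block in the frame of rest between 0.001 and 0.008 m and angle between block's own z axis and vertical below 0.06 rad and linear speed of each of block, brass_1, brass_2, brass_3, black_1, black_2, black_3 below 0.02 m/s); the robot touches nothing.
It fails at once if a case of the other finish is picked up (underside over 60 mm above the bench) ((horizontal distance between tile_brass and job_stand below 0.04 m and height (world z) of any of black_1, black_2, black_3 above 0.06 m) or (horizontal distance between tile_black and job_stand below 0.04 m and height (world z) of any of brass_1, brass_2, brass_3 above 0.06 m)).
It fails at once if a sample tile is shifted by more than 30 mm (distance of any of tile_brass, tile_black from where it was at the start of the episode above 0.03 m).
It fails at once if the bottle or the jar is shifted by more than 60 mm or knocked over ((distance of cleaner from where it was at the start of the episode above 0.06 m or angle between cleaner's own z axis and vertical above 0.6 rad) or (distance of paste_jar from where it was at the start of the episode above 0.06 m or angle between paste_jar's own z axis and vertical above 0.6 rad)).
Of brass_1, brass_2, brass_3 only 2 to 3 are there at a start; the rules pass over those that are not, and their reading is None.
Of black_1, black_2, black_3 only 2 to 3 are there at a start; the rules pass over those that are not, and their reading is None.
At some moment in a run one of block, brass_1, brass_2, brass_3, black_1, black_2, black_3 may be knocked a few centimetres aside while the robot is not near it.
Once in a run the grip may slacken for a moment while it holds something.
It also fails if it takes over 210 s, if anything falls off the work surface, if the arm or the gripper's body presses on something with over 40 N, if the wrist force passes 120 N, or if a joint passes its speed limit or range.

## Working session

There is one attempt and no reset: what is moved stays moved. The work goes in short steps, Python scripts to look and compute and a tool call to move; the robot and the scene stay as the last step left them, time stands still between calls to the robot, and variables do not carry over. Pictures are saved under pics/ and viewed, at most 14 in all, crops included, and the job is handed in when it is done.

Besides the shell and the picture viewer there is one more tool, called after ">>>" by a JSON object that holds its "method" and its "body". jog_arm: Moves the arm, as the interface text tells. Its arguments: {"type":"object","properties":{"deltas":{"type":"array","items":{"type":"array"}},"squeeze":{"type":"number"}},"required":["deltas"]}

```bash
mkdir -p pics; cat > h.py <<'E'
import numpy as np, cv2, json
from station import ctrl
from scipy.spatial.transform import Rotation as R
def snap(name,tag):
    c=ctrl.get_calibration(name); im=ctrl.get_image(name)
    cv2.imwrite(f'pics/{tag}.png',im[:,:,::-1]); np.savez(f'pics/{tag}.npz',im=im,K=c['K'],E=c['extrinsics'])
    return im,np.array(c['K']),np.array(c['extrinsics'])
def load(tag):
    d=np.load(f'pics/{tag}.npz'); return d['im'],d['K'],d['E']
def ray(uv,K,E):
    C=-E[:3,:3].T@E[:3,3]; d=E[:3,:3].T@np.linalg.inv(K)@np.array([uv[0],uv[1],1.0]); return C,d
def on(uv,K,E,z):
    C,d=ray(uv,K,E); return C+d*(z-C[2])/d[2]
def proj(p,K,E):
    q=K@(E[:3,:3]@np.array(p)+E[:3,3]); return q[:2]/q[2]
def two(a,b):
    (C1,d1),(C2,d2)=a,b; d1=d1/np.linalg.norm(d1); d2=d2/np.linalg.norm(d2)
    s=np.linalg.lstsq(np.c_[d1,-d2],C2-C1,rcond=None)[0]
    p,q=C1+s[0]*d1,C2+s[1]*d2; return (p+q)/2,np.linalg.norm(p-q)
E
python3 - <<'E'
from h import *
ims=[]
for n in ('scene','top','wrist'):
    im,K,Ex=snap(n,n+'0'); print(n,K.round(1).tolist(),Ex.round(3).tolist())
print(ctrl.get_obs(),ctrl.hold_point_z)
E
```

```text
scene [[384.6, 0.0, 256.6], [0.0, 384.6, 187.9], [0.0, 0.0, 1.0]] [[0.781, 0.625, -0.002, -0.445], [0.518, -0.649, -0.557, -0.281], [-0.349, 0.434, -0.831, 1.427], [0.0, 0.0, 0.0, 1.0]]
top [[488.1, 0.0, 259.0], [0.0, 488.1, 194.1], [0.0, 0.0, 1.0]] [[-0.001, -1.0, 0.007, -0.012], [-0.989, -0.0, -0.15, 0.589], [0.15, -0.007, -0.989, 1.293], [0.0, 0.0, 0.0, 1.0]]
wrist [[302.9, 0.0, 257.9], [0.0, 302.9, 193.2], [0.0, 0.0, 1.0]] [[0.274, -0.962, -0.002, -0.624], [-0.929, -0.266, 0.259, -0.033], [-0.249, -0.069, -0.966, 0.379], [0.0, 0.0, 0.0, 1.0]]
{'t': 0.15, 'q': array([-1.41099719e+00,  5.32415484e-02,  1.61400098e+00, -1.26416590e-05,
        1.47599455e+00, -1.19009025e-01]), 'dq': array([ 0.00074459,  0.0002902 , -0.00505277, -0.00132463, -0.00076978,
       -0.00086347]), 'effort': array([ 1.16056923e-03, -3.94239771e+01, -3.70721090e+01, -1.02042522e-04,
        4.67971870e-03, -2.42718059e-07]), 'tool_pos': array([ 0.17191853, -0.60037541,  0.23030953]), 'tool_rot': array([-3.10948784e+00, -4.36307188e-01,  7.24029138e-05]), 'contact_force': array([ 0.47422439,  0.72448051, -0.00715654]), 'wrist_torque': array([-0.00350784, -0.00601643,  0.00260182]), 'grip_force': 0.0, 'opening': 0.08529387848543903} 0.0187
```

View pics/top0.png

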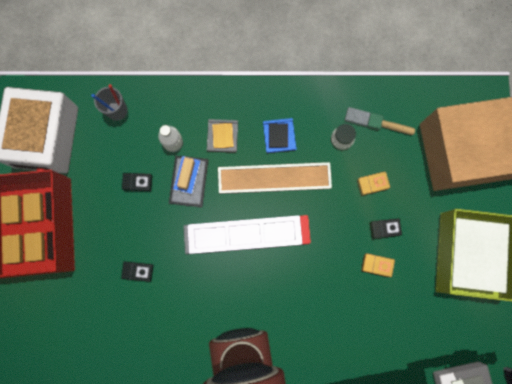

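View pics/scene0.png

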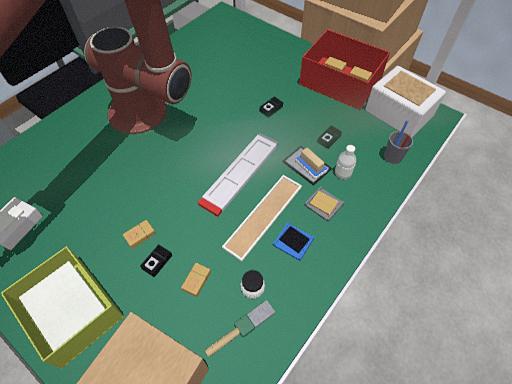

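The black tile (280,135 in top) is on the blue stand, so black is called. The three black cases are at about (137,182), (137,271) and (386,229). The nest is at (248,234) with its red end at -y, the tray at (274,177), and the block on its pad at (188,178) beside the bottle at (170,138).

```bash
cat > m.py <<'E'
from h import *
im,K,E=load('top0'); hsv=cv2.cvtColor(im,cv2.COLOR_RGB2HSV)
def rects(mask,z,box,amin=60):
    m=np.zeros(mask.shape,np.uint8); x0,y0,x1,y1=box; m[y0:y1,x0:x1]=mask[y0:y1,x0:x1]
    m=cv2.morphologyEx(m,cv2.MORPH_CLOSE,np.ones((5,5),np.uint8))
    for c in cv2.findContours(m,0,2)[0]:
        if cv2.contourArea(c)<amin: continue
        w=np.array([on(p[0],K,E,z)[:2] for p in c]).astype(np.float32)
        print(np.round(c[:,0].mean(0)),cv2.minAreaRect(w))
dark=(hsv[...,2]<60).astype(np.uint8); 
print('V',hsv[182,130],hsv[271,130],hsv[120,30+200])
print('black');rects(dark,.024,(110,150,165,300));rects(dark,.024,(360,205,410,250))
print('brass');rects(((hsv[...,0]<28)&(hsv[...,1]>120)).astype(np.uint8),.024,(345,165,405,285))
g=((hsv[...,0]>60)&(hsv[...,0]<95)&(hsv[...,1]>100)); ng=(~g).astype(np.uint8)
print('nest');rects(ng,.018,(175,205,320,262)); print('tray');rects(ng,.01,(213,157,335,197))
print('rest');rects(ng,.004,(167,154,211,210)); print('jar/bottle');rects(ng,.06,(330,120,357,155));rects(ng,.13,(155,120,184,152))
print('wood');rects(((hsv[...,0]<22)&(hsv[...,1]>90)&(hsv[...,2]>120)).astype(np.uint8),.052,(167,154,211,210),20)
E
python3 m.py
```

```text
V [78 24 53] [84 24 54] [ 76  44 121]
black
[138. 271.] ((0.38029012084007263, 0.3191435635089874), (0.08120805025100708, 0.04658176004886627), 83.68685150146484)
[136. 182.] ((0.6266815066337585, 0.3289291560649872), (0.05097152292728424, 0.08100159466266632), 0.006576819345355034)
[383. 231.] ((0.4948713779449463, -0.35986393690109253), (0.04544519633054733, 0.08142653107643127), 4.737523078918457)
brass
[377. 265.] ((0.3969455659389496, -0.3364083766937256), (0.08234528452157974, 0.04928961396217346), 77.44049072265625)
[373. 183.] ((0.6240514516830444, -0.3330329656600952), (0.04979073256254196, 0.0815998762845993), 14.149126052856445)
nest
[245. 228.] ((0.4853896498680115, 0.024318978190422058), (0.3606138825416565, 0.1546054631471634), 89.99543762207031)
tray
[277. 179.] ((0.6372471451759338, -0.05595366656780243), (0.09319604933261871, 0.3256851136684418), 2.464627981185913)
rest
[190. 183.] ((0.6321961283683777, 0.17711666226387024), (0.1186070367693901, 0.14386020600795746), 84.00407409667969)
jar/bottle
[343. 136.] ((0.7536569237709045, -0.24495120346546173), (0.06716164946556091, 0.08934852480888367), 84.78070068359375)
[171. 137.] ((0.7257620096206665, 0.22013728320598602), (0.0732782632112503, 0.06257382035255432), 1.3014848232269287)
wood
[185. 173.] ((0.6471709609031677, 0.18880978226661682), (0.025024110451340675, 0.0819728672504425), 76.58271789550781)
```

View pics/wrist0.png

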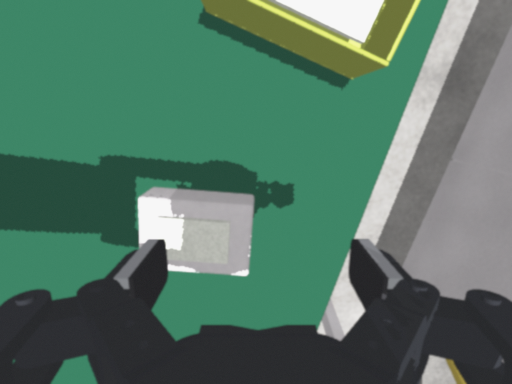

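```bash
python3 - <<'E'
from h import *
im,K,E=load('wrist0'); C=-E[:3,:3].T@E[:3,3]; o=ctrl.get_obs(); T=R.from_rotvec(o['tool_rot']).as_matrix()
print('C',C,'tool axes',T.round(3).tolist()); print('cam in tool',T.T@(C-o['tool_pos']),(T.T@E[:3,:3].T).round(3).tolist())
for p in [(256,192),(256,0),(256,240)]: print(on(p,K,E,0))
E
```

```text
C [ 0.23520052 -0.58226815  0.37307164] tool axes [[0.961, 0.275, -0.0], [0.275, -0.961, 0.002], [0.0, -0.002, -1.0]]
cam in tool [ 0.06584769 -0.00022542 -0.1427499 ] [[-0.001, -0.966, -0.259], [1.0, -0.001, -0.001], [0.001, -0.259, 0.966]]
[ 0.13981909 -0.60605515  0.        ]
[ 0.34783019 -0.54706295  0.        ]
[ 0.07631589 -0.62406473  0.        ]
```

>>> {"method": "jog_arm", "body": {"deltas": [[-1,[0.1,0.1,0.05],[0,0,0.04]],[-1,[0.2,0.2,0.1],[0,0,0.08]],[-1,[0.3,0.3,0.15],[0,0,0.12]],[-1,[0.4,0.4,0.2],[0,0,0.16]],[-1,[0.5,0.5,0.25],[0,0,0.2]],[-1,[0.6,0.6,0.3],[0,0,0.24]],[-1,[0.65,0.7,0.3],[0,0,0.28]],[-1,[0.7,0.8,0.3],[0,0,0.32]],[-1,[0.75,0.9,0.3],[0,0,0.36]],[-1,[0.75,1,0.3],[0,0,0.4]],[-1,[0.75,1,0.3],[0,0,0.411]],[-1,[0.75,1,0.3],[0,0,0.411]]]}}

```text
t: 1.15
tool_pos: [0.4628, -0.2198, 0.3491]
tool_rot: [-2.221, -2.222, 0.0]
contact_force: [0.5, -0.1, 1.0]
opening: 0.0856
grip_force: 0.0
```

```bash
python3 -c "
from h import *; snap('wrist','w1')"
```

>>> {"method": "jog_arm", "body": {"deltas": [[-1,[0.05,0.1,0],[0,0,0]],[-1,[0.1,0.2,0],[0,0,0]],[-1,[0.15,0.3,0],[0,0,0]],[-1,[0.15,0.4,0],[0,0,0]],[-1,[0.15,0.5,0],[0,0,0]],[-1,[0.15,0.55,0],[0,0,0]],[-1,[0.15,0.55,0],[0,0,0]],[-1,[0.15,0.55,0],[0,0,0]]]}}

```text
t: 1.87
tool_pos: [0.5223, -0.0009, 0.3488]
tool_rot: [-2.219, -2.223, 0.001]
contact_force: [-0.2, -1.2, 0.2]
opening: 0.0855
grip_force: 0.0
```

```bash
python3 -c "
from h import *; a=snap('wrist','w2')[0]; b=load('w1')[0]
cv2.imwrite('pics/w12.png',cv2.resize(np.vstack([b,a]),(400,600))[:,:,::-1])"
```

```text
(no output)
```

View pics/w12.png

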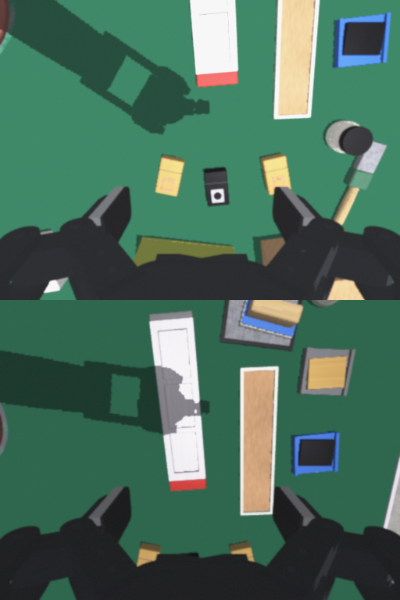

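```bash
python3 - <<'E'
from h import *
a=load('w2')[0]; b=load('w1')[0]
A=cv2.rotate(a[10:250,185:270],cv2.ROTATE_90_COUNTERCLOCKWISE); A=cv2.resize(A,None,fx=3.3,fy=3.3,interpolation=cv2.INTER_CUBIC)
B=b[0:115,230:430]; B=cv2.resize(B,None,fx=2,fy=2,interpolation=cv2.INTER_CUBIC)
o=np.zeros((A.shape[0]+B.shape[0],800,3),np.uint8); o[:A.shape[0],:A.shape[1]]=A; o[A.shape[0]:,:B.shape[1]]=B
print(o.shape,A.shape); cv2.imwrite('pics/c1.png',o[:,:,::-1])
E
```

```text
(510, 800, 3) (280, 792, 3)
```

View pics/c1.png

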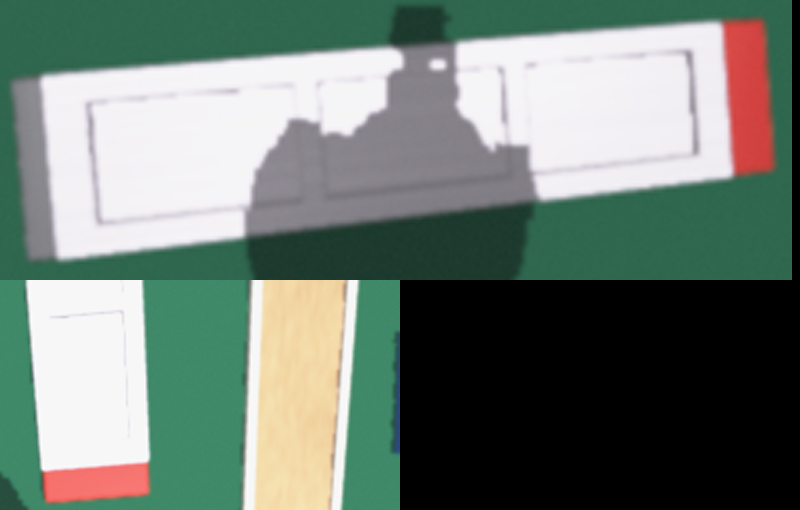

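```bash
python3 - <<'E'
from h import *
im,K,E=load('w2'); im1,K1,E1=load('w1')
P={'rb1':(722,22),'rb2':(733,177),'gb1':(42,75),'gb2':(57,260),'ro1':(764,19),'ro2':(774,172),'go1':(12,79),'go2':(27,260),'p1a':(527,66),'p1b':(690,52),'p1c':(697,154),'p1d':(532,173),'p3a':(88,102),'p3b':(295,85),'p3c':(302,200),'p3d':(99,222)}
uv={k:(269-y/3.3-.35,10+x/3.3-.35) for k,(x,y) in P.items()}
w={k:on(v,K,E,.018) for k,v in uv.items()}
for k in w: print(k,w[k][:2].round(4))
c=(w['rb1']+w['rb2']+w['gb1']+w['gb2'])/4; d=(w['gb1']+w['gb2']-w['rb1']-w['rb2'])
print('centre',c,'yaw',np.degrees(np.arctan2(d[1],d[0])),'widths',np.linalg.norm(w['rb1']-w['rb2']),np.linalg.norm(w['gb1']-w['gb2']),np.linalg.norm(d)/2)
B={'rb2':(40,471-280),'rb1':(149,463-280),'ro2':(46,502-280),'ro1':(149,494-280)}
for k,(x,y) in B.items():
    u1=(230+x/2-.25,y/2-.25); print(k,two(ray(uv[k],K,E),ray(u1,K1,E1)),on(u1,K1,E1,.018)[:2])
E
```

```text
rb1 [ 0.5296 -0.123 ]
rb2 [ 0.4509 -0.1291]
gb1 [0.5056 0.1866]
gb2 [0.4264 0.1807]
ro1 [ 0.5312 -0.146 ]
ro2 [ 0.4526 -0.1517]
go1 [0.504 0.198]
go2 [0.4271 0.1922]
p1a [ 0.508  -0.0229]
p1b [ 0.5144 -0.1059]
p1c [ 0.4631 -0.1097]
p1d [ 0.4565 -0.0254]
p3a [0.4938 0.1688]
p3b [0.5001 0.0836]
p3c [0.4479 0.0805]
p3d [0.4419 0.1644]
centre [0.47811239 0.02880533 0.018     ] yaw 94.4693614942274 widths 0.07892794885708955 0.07937529263734647 0.31067112074217246
rb2 (array([ 0.45090461, -0.12960281,  0.01686093]), np.float64(0.0004286049609410156)) [ 0.45114016 -0.12971814]
rb1 (array([ 0.5308909 , -0.12368117,  0.01747722]), np.float64(0.0027564778256182567)) [ 0.53215497 -0.12407789]
ro2 (array([ 0.45414637, -0.15162337,  0.01891316]), np.float64(0.0028606371907437833)) [ 0.45550742 -0.15201165]
ro1 (array([ 0.53204821, -0.14600123,  0.01871193]), np.float64(0.0017896459545470957)) [ 0.53302489 -0.1462264 ]
```

>>> {"method": "jog_arm", "body": {"deltas": [[-1,[-0.01,-0.1,-0.02],[0,0,0]],[-1,[-0.02,-0.2,-0.04],[0,0,0]],[-1,[-0.03,-0.3,-0.06],[0,0,0]],[-1,[-0.04,-0.4,-0.09],[0,0,0]],[-1,[-0.05,-0.5,-0.12],[0,0,0]],[-1,[-0.06,-0.59,-0.16],[0,0,0]],[-1,[-0.07,-0.68,-0.2],[0,0,0]],[-1,[-0.07,-0.77,-0.25],[0,0,0]],[-1,[-0.07,-0.85,-0.31],[0,0,0]],[-1,[-0.07,-0.9,-0.37],[0,0,0]],[-1,[-0.07,-0.9,-0.37],[0,0,0]],[-1,[-0.07,-0.9,-0.37],[0,0,0]]]}}

```text
t: 2.92
tool_pos: [0.4922, -0.3631, 0.1984]
tool_rot: [-2.223, -2.212, 0.0]
contact_force: [0.6, 0.6, 0.8]
opening: 0.0858
grip_force: 0.0
```

```bash
cat >> h.py <<'E'
def boxpose(mask,K,E,z,L,W,near,h=None):
    """pose of a box top (L x W at height z) from a mask: far edges are top edges; near: approx world xy"""
    mask=cv2.morphologyEx(mask.astype(np.uint8),cv2.MORPH_OPEN,np.ones((3,3),np.uint8))
    cs=cv2.findContours(mask,0,2)[0]; u0=proj([*near,z],K,E)
    c=max((c for c in cs if cv2.pointPolygonTest(cv2.convexHull(c),tuple(map(float,u0)),False)>=0),key=cv2.contourArea)
    w=np.array([on(p[0],K,E,z)[:2] for p in cv2.convexHull(c)]).astype(np.float32)
    (cx,cy),(a,b),ang=cv2.minAreaRect(w); ang=ang if a>b else ang+90
    t=np.radians(ang); X=np.array([np.cos(t),np.sin(t)]); Y=np.array([-X[1],X[0]])
    C=(-E[:3,:3].T@E[:3,3]); h=z if h is None else h; k=h/(C[2]-z+h); r=[]
    for ax,s in ((X,L),(Y,W)):
        lo,hi=(w@ax).min(),(w@ax).max(); cc=C[:2]@ax
        lo2=lo if cc>lo else cc+(lo-cc)*1  # far edge: true top; near: hidden
        # edge seen beyond the top only if camera lies outside that side
        if cc>hi: c0=lo+s/2
        elif cc<lo: c0=hi-s/2
        else: c0=(lo+hi)/2
        r+= [c0,hi-lo]
    p=r[0]*X+r[2]*Y
    return p,(ang+90)%180-90,np.round([r[1],r[3]],4)
def black(im):
    s=cv2.cvtColor(im,cv2.COLOR_RGB2HSV); return (s[...,2]<90)&(s[...,1]<110)
E
python3 - <<'E'
from h import *
im,K,E=snap('wrist','wA'); o=ctrl.get_obs(); print(o['tool_pos'],o['tool_rot'])
m=black(im); print(boxpose(m,K,E,.024,.08,.048,(.495,-.36)))
v=im.copy(); v[m]=[255,0,255]; cv2.imwrite('pics/wAv.png',np.hstack([im,v])[:,:,::-1][::2,::2])
E
```

```text
[ 0.49337864 -0.36274482  0.20059287] [-2.22398492e+00 -2.21665132e+00 -1.98653831e-04]
(array([ 0.49550354, -0.36170982]), -84.06395053863525, array([0.0802, 0.049 ]))
```

View pics/wAv.png

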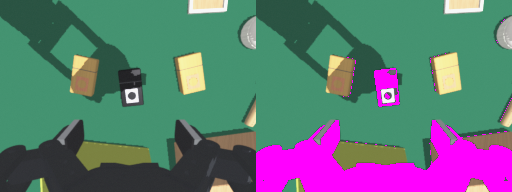

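```bash
python3 - <<'E'
from h import *
def sq(tag,near):
    im,K,E=load(tag); s=cv2.cvtColor(im,cv2.COLOR_RGB2HSV); u0=proj([*near,.024],K,E)
    m=((s[...,2]>150)&(s[...,1]<60)).astype(np.uint8); m=cv2.morphologyEx(m,cv2.MORPH_CLOSE,np.ones((9,9)))
    n,l,st,ce=cv2.connectedComponentsWithStats(m); i=min(range(1,n),key=lambda i:np.hypot(*(ce[i]-u0))+1e3*(st[i,4]>900)); return ray(ce[i],K,E),st[i]
a,b=sq('wA',(.495,-.38)),sq('w1',(.495,-.38)); print(two(a[0],b[0]),a[1],b[1])
im,K,E=load('w2'); s=cv2.cvtColor(im,cv2.COLOR_RGB2HSV); ng=~((s[...,0]>60)&(s[...,0]<95)&(s[...,1]>90)); ng[:,:295]=0; ng[:,365:]=0;ng[:75]=0
print('tray',boxpose(ng,K,E,.01,.316,.072,(.637,-.056)))
im1,K1,E1=load('w1'); 
# tray height: near end corners from both views
def corners(im,K,E,u0,box):
    s=cv2.cvtColor(im,cv2.COLOR_RGB2HSV); g=~((s[...,0]>60)&(s[...,0]<95)&(s[...,1]>90)); m=np.zeros(g.shape,np.uint8); x0,y0,x1,y1=box; m[y0:y1,x0:x1]=g[y0:y1,x0:x1]; m=cv2.morphologyEx(m,cv2.MORPH_OPEN,np.ones((3,3)))
    c=max(cv2.findContours(m,0,2)[0],key=cv2.contourArea)[:,0]; return [c[np.argmax(c@np.array(d))] for d in ((-1,3),(1,3))]
c2=corners(im,K,E,0,(295,75,365,300)); c1=corners(im1,K1,E1,0,(340,0,412,180)); print(c1,c2)
for p,q in zip(c1,c2): print(two(ray(p,K1,E1),ray(q,K,E)))
E
```

```text
(array([ 0.4974448 , -0.37902759,  0.02352643]), np.float64(0.0003484580864953816)) [249 176  29  30 599] [270 242  17  18 284]
tray (array([ 0.66286879, -0.08240888]), -84.7583270072937, array([0.3818, 0.1023]))
[array([350, 152], dtype=int32), array([397, 150], dtype=int32)] [array([360, 299], dtype=int32), array([364, 299], dtype=int32)]
(array([ 0.62710999, -0.19908727,  0.10100178]), np.float64(0.08726500892132892))
(array([ 0.66766751, -0.20544298,  0.08521767]), np.float64(0.03319540641203844))
```

>>> {"method": "jog_arm", "body": {"deltas": [[-0.4,[0.005,0.003,-0.08],[0,0,0.02]],[-0.4,[0.005,0.003,-0.16],[0,0,0.034]],[-0.4,[0.005,0.003,-0.24],[0,0,0.034]],[-0.4,[0.005,0.003,-0.32],[0,0,0.034]],[-0.4,[0.005,0.003,-0.38],[0,0,0.034]],[-0.4,[0.005,0.003,-0.43],[0,0,0.034]],[-0.4,[0.005,0.003,-0.46],[0,0,0.034]],[-0.4,[0.005,0.003,-0.48],[0,0,0.034]],[-0.4,[0.005,0.003,-0.48],[0,0,0.034]],[-0.4,[0.005,0.003,-0.48],[0,0,0.034]]], "squeeze": 40}}

```text
t: 3.8
tool_pos: [0.4974, -0.3611, 0.0106]
tool_rot: [2.099, 2.335, 0.0]
contact_force: [-0.2, -0.9, 1.3]
opening: 0.0597
grip_force: 0.0
```

>>> {"method": "jog_arm", "body": {"deltas": [[0.4,[0,0,0],[0,0,0]],[0.4,[0,0,0],[0,0,0]],[0.4,[0,0,0],[0,0,0]],[0.4,[0,0,0],[0,0,0]],[0.4,[0,0,0],[0,0,0]],[0.4,[0,0,0],[0,0,0]]], "squeeze": 60}}

```text
t: 4.3
tool_pos: [0.4979, -0.3619, 0.0118]
tool_rot: [2.098, 2.333, -0.0]
contact_force: [0.6, 1.4, 7.2]
opening: 0.0462
grip_force: 63.4
```

>>> {"method": "jog_arm", "body": {"deltas": [[0.4,[0,0,0.08],[0,0,0]],[0.4,[0,0,0.16],[0,0,0]],[0.4,[0,0.05,0.24],[0,0,0]],[0.4,[-0.01,0.14,0.26],[0,0,0]],[0.4,[-0.02,0.24,0.26],[0,0,-0.01]],[0.4,[-0.025,0.34,0.26],[0,0,-0.01]],[0.4,[-0.025,0.44,0.26],[0,0,-0.01]],[0.4,[-0.025,0.54,0.26],[0,0,-0.01]],[0.4,[-0.025,0.63,0.24],[0,0,-0.01]],[0.4,[-0.025,0.7,0.2],[0,0,-0.01]],[0.4,[-0.025,0.738,0.16],[0,0,-0.01]],[0.4,[-0.025,0.738,0.15],[0,0,-0.01]]]}}

```text
t: 5.3
tool_pos: [0.484, -0.062, 0.0663]
tool_rot: [-2.129, -2.303, 0.002]
contact_force: [-1.5, -0.3, -2.9]
opening: 0.0464
grip_force: 62.6
```

```bash
python3 - <<'E'
from h import *
im,K,E=snap('wrist','wp1'); P=[]
for i in range(4):
    o=ctrl.get_obs(); P.append(np.r_[o['tool_pos'],o['tool_rot']]); ctrl.get_image('wrist')
P=np.array(P); print(P.round(4)); print(o['opening'],o['grip_force'])
cv2.imwrite('pics/wp1v.png',cv2.resize(im[60:330,130:390],None,fx=2.2,fy=2.2,interpolation=2)[:,:,::-1])
E
```

```text
[[ 4.8430e-01 -6.3600e-02  6.6500e-02 -2.1310e+00 -2.3030e+00  3.4000e-03]
 [ 4.8540e-01 -6.4900e-02  6.7900e-02 -2.1341e+00 -2.3028e+00  2.3000e-03]
 [ 4.8640e-01 -6.5800e-02  6.9100e-02  2.1368e+00  2.3029e+00 -7.0000e-04]
 [ 4.8700e-01 -6.6300e-02  6.9900e-02  2.1371e+00  2.3009e+00  4.0000e-04]]
0.04631426812570432 62.56991386413574
```

View pics/wp1v.png

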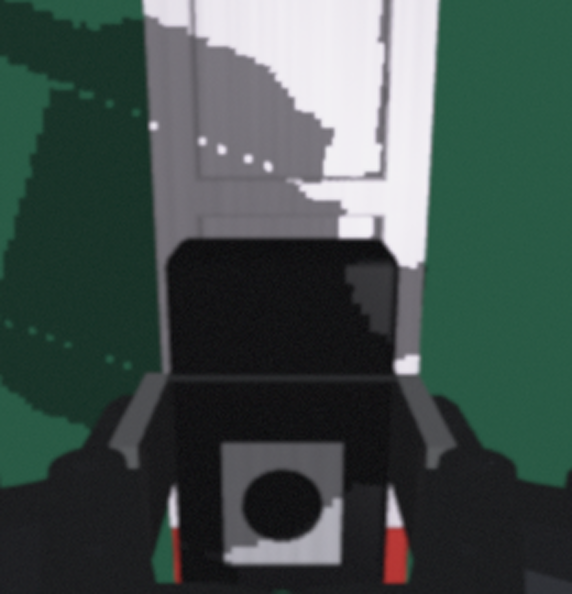

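```bash
python3 - <<'E'
from h import *
im,K,E=snap('wrist','wp1b'); o=ctrl.get_obs(); print(o['tool_pos'],o['tool_rot'])
for t,P in (('wp1',[(198,215),(385,215),(196,178),(387,177)]),):
    _,K,E=load(t)
    for x,y in P: print(on((130+x/2.2-.25,60+y/2.2-.25),K,E,.018))
cv2.imwrite('pics/wp1bv.png',cv2.resize(im[60:330,130:390],None,fx=2.2,fy=2.2,interpolation=2)[:,:,::-1])
E
```

```text
[ 0.48747622 -0.06671681  0.07042316] [2.13738456e+00 2.29938411e+00 1.37329842e-03]
[ 0.45712088 -0.02585464  0.018     ]
[ 0.51080479 -0.02165399  0.018     ]
[ 0.45607653 -0.01536014  0.018     ]
[ 0.51010567 -0.01086258  0.018     ]
```

View pics/wp1bv.png

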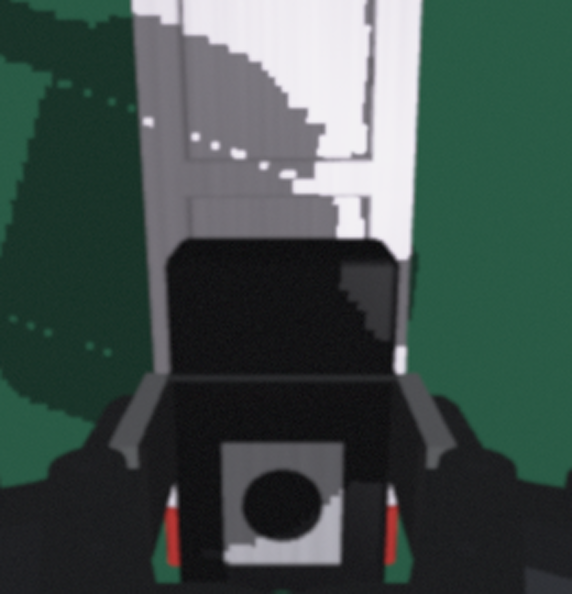

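```bash
python3 - <<'E'
from h import *
_,K,E=load('wp1b'); f=lambda x,y,z:on((130+x/2.2-.25,60+y/2.2-.25),K,E,z).round(4)
print('bottom front',f(282,239,.0594),'top front',f(285,378,.0834)); print('web',f(189,197,.018),f(372,197,.018),f(183,160,.018),f(373,160,.018))
E
```

```text
bottom front [ 0.485  -0.0289  0.0594] top front [ 0.4874 -0.0538  0.0834]
web [ 0.4577 -0.026   0.018 ] [ 0.511  -0.0222  0.018 ] [ 0.4556 -0.0156  0.018 ] [ 0.5101 -0.0116  0.018 ]
```

```bash
python3 - <<'E'
from h import *
_,K,E=load('wp1b'); f=lambda x,y,z:on((130+x/2.2-.25,60+y/2.2-.25),K,E,z).round(4)
print('top front',f(285,268,.0834),'sq',f(282,443,.0834),f(282,566,.0834)); 
im,K,E=load('wA'); print('sq A',[on(p,K,E,.024).round(4)[:2] for p in ((263,176),(264,206))])
print(proj((.4875-.003,-.0267,.0834),K,E))
_,K,E=load('wp1b');print([(proj(p,K,E)-[130,60])*2.2 for p in ((.4845,-.0267,.0834),(.4845,-.0267,.0594))], (-E[:3,:3].T@E[:3,3]))
E
```

```text
top front [ 0.4857 -0.0303  0.0834] sq [ 0.4879 -0.0688  0.0834] [ 0.4901 -0.0994  0.0834]
sq A [array([ 0.4974, -0.3627]), array([ 0.4984, -0.3963])]
[ 241.85889349 -357.59883578]
[array([279.92627074, 249.10466042]), array([279.899181  , 228.90244598])] [ 0.48260874 -0.00090989  0.21310265]
```

>>> {"method": "jog_arm", "body": {"deltas": [[0.4,[0,0.004,-0.05],[0,0,0.001]],[0.4,[0,0.004,-0.08],[0,0,0.001]],[0.4,[0,0.004,-0.1],[0,0,0.001]],[0.4,[0,0.004,-0.11],[0,0,0.001]],[0.4,[0,0.004,-0.115],[0,0,0.001]],[0.4,[0,0.004,-0.12],[0,0,0.001]],[0.4,[0,0.004,-0.123],[0,0,0.001]],[0.4,[0,0.004,-0.123],[0,0,0.001]],[0.4,[0,0.004,-0.123],[0,0,0.001]],[0.4,[0,0.004,-0.123],[0,0,0.001]]]}}

```text
t: 6.43
tool_pos: [0.4865, -0.064, 0.0218]
tool_rot: [-2.133, -2.306, 0.002]
contact_force: [-6.6, 1.9, 9.2]
opening: 0.0461
grip_force: 63.9
```

>>> {"method": "jog_arm", "body": {"deltas": [[-0.4,[0,0,0],[0,0,0]],[-0.4,[0,0,0],[0,0,0]],[-0.4,[0,0,0],[0,0,0]],[-0.4,[0,0,0.04],[0,0,0]],[-0.4,[0,0,0.12],[0,0,0]],[-0.4,[0,0,0.22],[0,0,0]],[-0.4,[0,0,0.32],[0,0,0]],[-0.4,[0,0.04,0.4],[0,0,0]],[-0.4,[0,0.08,0.45],[0,0,0]],[-0.4,[0,0.1,0.5],[0,0,0]],[-0.4,[0,0.1,0.5],[0,0,0]],[-0.4,[0,0.1,0.5],[0,0,0]]]}}

```text
t: 7.43
tool_pos: [0.4873, -0.0237, 0.2213]
tool_rot: [2.13, 2.305, 0.002]
contact_force: [-0.2, -0.4, 0.6]
opening: 0.0597
grip_force: 0.0
```

```bash
python3 - <<'E'
from h import *
im,K,E=snap('wrist','s1'); o=ctrl.get_obs(); print(o['tool_pos'],o['tool_rot'])
print(boxpose(black(im),K,E,.034,.08,.048,(.487,-.066),h=.016))
cv2.imwrite('pics/s1v.png',im[:,:,::-1])
E
```

```text
[ 0.48638674 -0.02388147  0.21941305] [ 2.13301394e+00  2.30629962e+00 -4.06342499e-04]
(array([ 0.487317  , -0.06256962]), -85.5184736251831, array([0.0813, 0.0473]))
```

View pics/s1v.png

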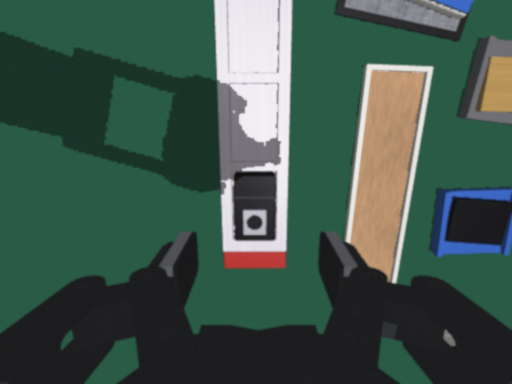

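```bash
python3 - <<'E'
from h import *
im,K,E=load('s1')
g=cv2.cvtColor(im,cv2.COLOR_RGB2GRAY).astype(float)
# row profile within nest columns 236..250 (left half of pockets)
for c in (233,236,272,275): print(c,[int(x) for x in g[60:176,c]])
m=black(im); print(m[160:250,254].nonzero()[0][[0,-1]]+160, m[210,215:300].nonzero()[0][[0,-1]]+215)
for p in ((230,82),(278,82),(230,162),(279,162),(254,240)): print(on(p,K,E,.018)[:2].round(4))
print(on((254,240),K,E,.034)[:2])
E
```

```text
233 [239, 239, 239, 239, 239, 239, 239, 239, 239, 239, 238, 231, 217, 222, 234, 237, 237, 237, 237, 237, 236, 232, 213, 192, 223, 237, 238, 235, 220, 175, 146, 130, 125, 123, 123, 123, 124, 123, 123, 123, 122, 122, 123, 123, 122, 121, 122, 121, 123, 129, 157, 185, 174, 137, 121, 120, 121, 120, 121, 120, 120, 120, 119, 119, 120, 119, 119, 119, 119, 118, 119, 118, 120, 119, 118, 118, 118, 118, 118, 118, 117, 118, 118, 118, 117, 117, 117, 117, 117, 117, 117, 117, 117, 117, 116, 115, 116, 115, 115, 114, 110, 106, 107, 112, 114, 113, 114, 114, 114, 112, 110, 110, 109, 102, 94, 86]
236 [240, 240, 239, 240, 240, 240, 240, 240, 240, 240, 240, 238, 232, 228, 235, 238, 238, 238, 238, 238, 237, 234, 221, 209, 227, 238, 240, 240, 240, 239, 233, 207, 168, 153, 144, 130, 124, 124, 123, 124, 123, 123, 123, 123, 124, 124, 122, 122, 122, 122, 122, 123, 123, 123, 121, 121, 122, 121, 120, 120, 121, 121, 121, 120, 120, 120, 122, 120, 119, 121, 119, 120, 120, 119, 120, 119, 118, 118, 120, 119, 118, 119, 118, 117, 118, 117, 117, 117, 118, 118, 118, 117, 117, 118, 118, 116, 117, 116, 116, 115, 110, 105, 10
[... 658 characters left out ...]
 239, 239, 239, 239, 239, 238, 236, 236, 235, 231, 222, 224, 236, 238, 239, 239, 239, 238, 238, 235, 220, 203, 225, 237, 240, 240, 239, 238, 236, 236, 235, 235, 235, 235, 235, 235, 235, 235, 235, 234, 229, 227, 237, 239, 239, 239, 239, 239, 239, 237, 236, 235, 235, 234, 235, 235, 235, 235, 235, 235, 233, 226, 210, 202, 201, 206, 222, 236, 238, 237, 237, 236, 235, 235, 232, 214, 149, 118, 116, 116, 117, 116, 117, 116, 116, 116, 116, 116, 116, 116, 115, 116, 115, 117, 116, 116, 116, 115, 111, 107, 111, 116, 135, 193, 234, 239, 238, 233, 216, 177, 136, 113, 94, 92]
[172 239] [234 275]
[0.4509 0.0705]
[0.5024 0.0745]
[ 0.4556 -0.0162]
[ 0.5118 -0.0118]
[ 0.4904 -0.1108]
[ 0.48997064 -0.10371418]
```

>>> {"method": "jog_arm", "body": {"deltas": [[-0.4,[-0.03,0.09,0],[0,0,0]],[-0.4,[-0.06,0.18,0],[0,0,-0.02]],[-0.4,[-0.09,0.27,0],[0,0,-0.04]],[-0.4,[-0.12,0.36,0],[0,0,-0.06]],[-0.4,[-0.15,0.45,0],[0,0,-0.06]],[-0.4,[-0.18,0.54,0],[0,0,-0.06]],[-0.4,[-0.21,0.63,0],[0,0,-0.06]],[-0.4,[-0.24,0.72,0],[0,0,-0.06]],[-0.4,[-0.26,0.81,-0.03],[0,0,-0.06]],[-0.4,[-0.268,0.857,-0.05],[0,0,-0.06]],[-0.4,[-0.268,0.857,-0.05],[0,0,-0.06]],[-0.4,[-0.268,0.857,-0.05],[0,0,-0.06]]]}}

```text
t: 8.48
tool_pos: [0.378, 0.3185, 0.1969]
tool_rot: [-2.339, -2.097, 0.009]
contact_force: [-0.3, 0.0, -0.7]
opening: 0.0597
grip_force: 0.0
```

>>> {"method": "jog_arm", "body": {"deltas": [[-0.4,[0,0,0],[0,0,0]],[-0.4,[0,0,0],[0,0,0]],[-0.4,[0,0,0],[0,0,0]]]}}

```text
t: 8.73
tool_pos: [0.3799, 0.318, 0.2]
tool_rot: [2.343, 2.093, 0.0]
contact_force: [0.8, -0.7, 0.2]
opening: 0.0596
grip_force: 0.0
```

```bash
cat >> h.py <<'E'
def square(im,K,E,near,z):
    s=cv2.cvtColor(im,cv2.COLOR_RGB2HSV); u0=proj([*near,z],K,E)
    m=((s[...,2]>85)&(s[...,1]<75)).astype(np.uint8); m=cv2.morphologyEx(m,cv2.MORPH_CLOSE,np.ones((7,7)))
    n,l,st,ce=cv2.connectedComponentsWithStats(m); i=min(range(1,n),key=lambda i:np.hypot(*(ce[i]-u0))+1e3*(st[i,4]>3000)+1e3*(st[i,4]<80)); return ce[i],st[i]
E
python3 - <<'E'
from h import *
im,K,E=snap('wrist','wB'); o=ctrl.get_obs(); print(o['tool_pos'],o['tool_rot'])
print(boxpose(black(im),K,E,.024,.08,.048,(.38,.319)))
c,s=square(im,K,E,(.38,.30),.024); print(c,s,on(c,K,E,.024))
a,Ka,Ea=load('wA'); c,s=square(a,Ka,Ea,(.495,-.38),.024); print('A',c,s,on(c,Ka,Ea,.024))
cv2.imwrite('pics/wBv.png',im[:,:,::-1])
E
```

```text
[0.37988724 0.31817629 0.20021571] [2.34272212e+00 2.09275543e+00 9.58177072e-04]
(array([0.3784376 , 0.32406832]), 83.48865509033203, array([0.0791, 0.0477]))
[259.17777778 187.08888889] [243 172  34  32 945] [0.38022751 0.30520465 0.024     ]
A [265.59918616 190.03865717] [248 174  36  33 983] [ 0.50015907 -0.37822298  0.024     ]
```

View pics/wBv.png

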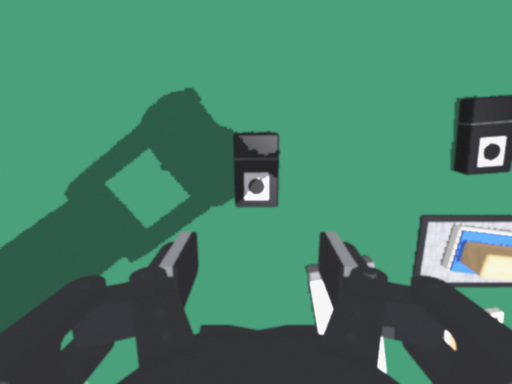

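>>> {"method": "jog_arm", "body": {"deltas": [[-0.4,[-0.004,0.013,-0.08],[0,0,0]],[-0.4,[-0.004,0.013,-0.16],[0,0,0]],[-0.4,[-0.004,0.013,-0.24],[0,0,0]],[-0.4,[-0.004,0.013,-0.32],[0,0,0]],[-0.4,[-0.004,0.013,-0.38],[0,0,0]],[-0.4,[-0.004,0.013,-0.43],[0,0,0]],[-0.4,[-0.004,0.013,-0.46],[0,0,0]],[-0.4,[-0.004,0.013,-0.472],[0,0,0]],[-0.4,[-0.004,0.013,-0.472],[0,0,0]],[-0.4,[-0.004,0.013,-0.472],[0,0,0]],[-0.4,[-0.004,0.013,-0.472],[0,0,0]]]}}

```text
t: 9.7
tool_pos: [0.379, 0.325, 0.0129]
tool_rot: [2.341, 2.095, 0.005]
contact_force: [0.1, -0.5, 0.6]
opening: 0.0602
grip_force: 0.0
```

>>> {"method": "jog_arm", "body": {"deltas": [[0.4,[0,0,0],[0,0,0]],[0.4,[0,0,0],[0,0,0]],[0.4,[0,0,0],[0,0,0]],[0.4,[0,0,0],[0,0,0]],[0.4,[0,0,0],[0,0,0]],[0.4,[0,0,0],[0,0,0]]]}}

```text
t: 10.2
tool_pos: [0.3791, 0.3252, 0.0132]
tool_rot: [2.34, 2.095, 0.006]
contact_force: [-0.2, -0.9, 6.1]
opening: 0.0463
grip_force: 62.3
```

>>> {"method": "jog_arm", "body": {"deltas": [[0.4,[0,0,0.08],[0,0,0]],[0.4,[0,0,0.16],[0,0,0]],[0.4,[0.02,-0.06,0.2],[0,0,0.01]],[0.4,[0.05,-0.15,0.2],[0,0,0.03]],[0.4,[0.08,-0.24,0.2],[0,0,0.05]],[0.4,[0.11,-0.33,0.2],[0,0,0.061]],[0.4,[0.14,-0.42,0.2],[0,0,0.061]],[0.4,[0.17,-0.51,0.2],[0,0,0.061]],[0.4,[0.2,-0.6,0.2],[0,0,0.061]],[0.4,[0.23,-0.68,0.18],[0,0,0.061]],[0.4,[0.253,-0.736,0.15],[0,0,0.061]],[0.4,[0.253,-0.736,0.15],[0,0,0.061]]]}}

```text
t: 11.2
tool_pos: [0.4789, 0.0262, 0.0697]
tool_rot: [-2.135, -2.304, 0.003]
contact_force: [-0.3, 1.1, -1.2]
opening: 0.0461
grip_force: 62.4
```

>>> {"method": "jog_arm", "body": {"deltas": [[0.4,[0,0,0],[0,0,0]],[0.4,[0,0,0],[0,0,0]],[0.4,[0,0,0],[0,0,0]],[0.4,[0,0,0],[0,0,0]]]}}

```text
t: 11.53
tool_pos: [0.4788, 0.0308, 0.0715]
tool_rot: [2.127, 2.311, 0.001]
contact_force: [0.2, -0.6, -1.2]
opening: 0.0459
grip_force: 62.4
```

```bash
cat >> h.py <<'E'
def avg(n=4):
    P=[]
    for i in range(n):
        o=ctrl.get_obs(); P.append(np.r_[o['tool_pos'],o['tool_rot']*np.sign(o['tool_rot'][0])]); ctrl.get_image('top')
    P=np.array(P); m=P.mean(0); print('tcp',m[:3].round(4),'sd',P[:,:3].std(0).round(4),'phi',(2*np.degrees(np.arctan2(m[4],m[3]))-90).round(2),'open',round(o['opening'],4),'F',o['contact_force'].round(1)); return m
E
python3 - <<'E'
from h import *
avg(); im,K,E=snap('wrist','wp2'); print((-E[:3,:3].T@E[:3,3]).round(4))
cv2.imwrite('pics/wp2v.png',cv2.resize(im[60:330,130:390],None,fx=2.2,fy=2.2,interpolation=2)[:,:,::-1])
E
```

```text
tcp [0.4789 0.0307 0.0715] sd [0.     0.0001 0.    ] phi 4.73 open 0.046 F [-0.1  0.2 -1.2]
[0.4737 0.096  0.2142]
```

View pics/wp2v.png

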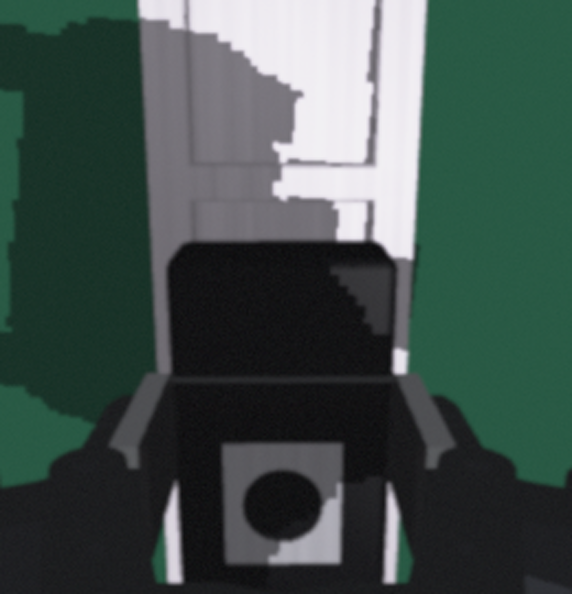

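>>> {"method": "jog_arm", "body": {"deltas": [[0.4,[0,-0.0025,-0.05],[0,0,-0.001]],[0.4,[0,-0.0025,-0.08],[0,0,-0.001]],[0.4,[0,-0.0025,-0.1],[0,0,-0.001]],[0.4,[0,-0.0025,-0.11],[0,0,-0.001]],[0.4,[0,-0.0025,-0.115],[0,0,-0.001]],[0.4,[0,-0.0025,-0.12],[0,0,-0.001]],[0.4,[0,-0.0025,-0.122],[0,0,-0.001]],[0.4,[0,-0.0025,-0.122],[0,0,-0.001]],[0.4,[0,-0.0025,-0.122],[0,0,-0.001]],[0.4,[0,-0.0025,-0.122],[0,0,-0.001]],[0.4,[0,-0.0025,-0.122],[0,0,-0.001]]]}}

```text
t: 12.7
tool_pos: [0.4791, 0.0289, 0.0232]
tool_rot: [-2.133, -2.306, -0.0]
contact_force: [-4.6, 0.7, 6.0]
opening: 0.0462
grip_force: 63.2
```

>>> {"method": "jog_arm", "body": {"deltas": [[-0.4,[0,0,0],[0,0,0]],[-0.4,[0,0,0],[0,0,0]],[-0.4,[0,0,0],[0,0,0]],[-0.4,[0,0,0.04],[0,0,0]],[-0.4,[0,0,0.12],[0,0,0]],[-0.4,[0,0,0.22],[0,0,0]],[-0.4,[0,0,0.32],[0,0,0]],[-0.4,[0,0,0.4],[0,0,0]],[-0.4,[0,0,0.45],[0,0,0]],[-0.4,[0,0,0.5],[0,0,0]],[-0.4,[0,0,0.5],[0,0,0]],[-0.4,[0,0,0.5],[0,0,0]]]}}

```text
t: 13.7
tool_pos: [0.4797, 0.0287, 0.2235]
tool_rot: [2.132, 2.304, 0.003]
contact_force: [-0.7, 0.5, -0.6]
opening: 0.0597
grip_force: 0.0
```

```bash
python3 - <<'E'
from h import *
im,K,E=snap('wrist','s2'); avg(1); m=black(im)
for n in ((.487,-.066),(.4795,.029)): print(boxpose(m,K,E,.034,.08,.048,n,h=.016))
c,s=square(im,K,E,(.488,-.082),.034); print(c,s); i1,K1,E1=load('s1'); c1,s1=square(i1,K1,E1,(.488,-.082),.034); print(c1,s1,two(ray(c,K,E),ray(c1,K1,E1)))
cv2.imwrite('pics/s2v.png',im[:,:,::-1])
E
```

```text
tcp [0.4788 0.0288 0.2217] sd [0. 0. 0.] phi 4.45 open 0.0596 F [ 0.1  0.6 -1.1]
(array([ 0.49941248, -0.23823776]), 4.182227611541748, array([0.6977, 0.2225]))
(array([0.47943466, 0.02970954]), -84.60957384109497, array([0.0788, 0.0472]))
[174.01529052 252.37920489] [162 232  27  44 327]
[448.47115385 338.17307692] [444 330  11  16 104] (array([0.4694319 , 0.07620713, 0.37503392]), np.float64(0.04134675434544187))
```

>>> {"method": "jog_arm", "body": {"deltas": [[-0.4,[0.04,0.08,0],[0,0,0]],[-0.4,[0.08,0.16,0],[0,0,-0.025]],[-0.4,[0.12,0.24,0],[0,0,-0.025]],[-0.4,[0.16,0.32,0],[0,0,-0.025]],[-0.4,[0.2,0.4,0],[0,0,-0.025]],[-0.4,[0.24,0.48,0],[0,0,-0.025]],[-0.4,[0.28,0.56,0],[0,0,-0.025]],[-0.4,[0.32,0.64,-0.02],[0,0,-0.025]],[-0.4,[0.35,0.72,-0.04],[0,0,-0.025]],[-0.4,[0.369,0.76,-0.06],[0,0,-0.025]],[-0.4,[0.369,0.76,-0.06],[0,0,-0.025]],[-0.4,[0.369,0.76,-0.06],[0,0,-0.025]]]}}

```text
t: 14.8
tool_pos: [0.6251, 0.3329, 0.1944]
tool_rot: [-2.22, -2.221, 0.009]
contact_force: [0.0, -0.5, 0.0]
opening: 0.0595
grip_force: 0.0
```

>>> {"method": "jog_arm", "body": {"deltas": [[-0.4,[0,0,0],[0,0,0]],[-0.4,[0,0,0],[0,0,0]],[-0.4,[0,0,0],[0,0,0]],[-0.4,[0,0,0],[0,0,0]]]}}

```text
t: 15.13
tool_pos: [0.6266, 0.332, 0.1991]
tool_rot: [2.223, 2.219, 0.001]
contact_force: [-0.6, -0.6, 0.2]
opening: 0.0599
grip_force: 0.0
```

```bash
python3 - <<'E'
from h import *
avg(2); im,K,E=snap('wrist','wC'); avg(2); m=black(im)
print(boxpose(m,K,E,.024,.08,.048,(.627,.329)))
c,s=square(im,K,E,(.627,.31),.024); print(c,s,on(c,K,E,.024))
E
```

```text
tcp [0.6266 0.332  0.1991] sd [0.     0.0001 0.    ] phi -0.1 open 0.0596 F [-0.2 -0.4  0.2]
tcp [0.6265 0.3324 0.1988] sd [0.     0.0001 0.0001] phi -0.08 open 0.0597 F [ 1.  -0.4  0.7]
(array([0.62705326, 0.33378491]), 88.79291534423828, array([0.0802, 0.0466]))
[260.91786055 190.42215855] [ 244  172   35   39 1047] [0.63036206 0.31607674 0.024     ]
```

>>> {"method": "jog_arm", "body": {"deltas": [[-0.4,[0.001,0.002,-0.08],[0,0,-0.006]],[-0.4,[0.001,0.002,-0.16],[0,0,-0.006]],[-0.4,[0.001,0.002,-0.24],[0,0,-0.006]],[-0.4,[0.001,0.002,-0.32],[0,0,-0.006]],[-0.4,[0.001,0.002,-0.38],[0,0,-0.006]],[-0.4,[0.001,0.002,-0.43],[0,0,-0.006]],[-0.4,[0.001,0.002,-0.455],[0,0,-0.006]],[-0.4,[0.001,0.002,-0.465],[0,0,-0.006]],[-0.4,[0.001,0.002,-0.465],[0,0,-0.006]],[-0.4,[0.001,0.002,-0.465],[0,0,-0.006]],[-0.4,[0.001,0.002,-0.465],[0,0,-0.006]]]}}

```text
t: 16.3
tool_pos: [0.6283, 0.3343, 0.0147]
tool_rot: [2.242, 2.199, 0.005]
contact_force: [0.5, 0.5, 0.4]
opening: 0.0598
grip_force: 0.0
```

>>> {"method": "jog_arm", "body": {"deltas": [[0.4,[0,0,0],[0,0,0]],[0.4,[0,0,0],[0,0,0]],[0.4,[0,0,0],[0,0,0]],[0.4,[0,0,0],[0,0,0]],[0.4,[0,0,0],[0,0,0]],[0.4,[0,0,0],[0,0,0]]]}}

```text
t: 16.8
tool_pos: [0.6285, 0.3343, 0.0149]
tool_rot: [2.242, 2.198, 0.006]
contact_force: [0.1, 0.4, 6.1]
opening: 0.046
grip_force: 62.2
```

>>> {"method": "jog_arm", "body": {"deltas": [[0.4,[0,0,0.08],[0,0,0]],[0.4,[0,0,0.16],[0,0,0]],[0.4,[-0.02,-0.02,0.24],[0,0,0.01]],[0.4,[-0.08,-0.08,0.26],[0,0,0.02]],[0.4,[-0.14,-0.15,0.26],[0,0,0.031]],[0.4,[-0.2,-0.22,0.26],[0,0,0.031]],[0.4,[-0.26,-0.3,0.26],[0,0,0.031]],[0.4,[-0.32,-0.38,0.24],[0,0,0.031]],[0.4,[-0.36,-0.45,0.21],[0,0,0.031]],[0.4,[-0.391,-0.52,0.17],[0,0,0.031]],[0.4,[-0.391,-0.522,0.15],[0,0,0.031]],[0.4,[-0.391,-0.522,0.15],[0,0,0.031]]]}}

```text
t: 17.8
tool_pos: [0.4678, 0.1236, 0.0697]
tool_rot: [-2.134, -2.301, 0.005]
contact_force: [0.4, 0.3, -2.7]
opening: 0.0461
grip_force: 62.1
```

>>> {"method": "jog_arm", "body": {"deltas": [[0.4,[0,0,0],[0,0,0]],[0.4,[0,0,0],[0,0,0]],[0.4,[0,0,0],[0,0,0]],[0.4,[0,0,0],[0,0,0]],[0.4,[0,0,0],[0,0,0]]]}}

```text
t: 18.22
tool_pos: [0.4712, 0.1255, 0.073]
tool_rot: [2.132, 2.307, 0.001]
contact_force: [-0.6, 0.5, -1.3]
opening: 0.0456
grip_force: 62.1
```

```bash
python3 - <<'E'
from h import *
avg(2); im,K,E=snap('wrist','wp3')
# square in hand vs earlier holds
for t in ('wp1b','wp2','wp3'):
    a,K,E=load(t); g=cv2.cvtColor(a,cv2.COLOR_RGB2GRAY)[:,250:255].mean(1); print(t,g[150:185].astype(int),g[255:270].astype(int))
    h=cv2.cvtColor(a,cv2.COLOR_RGB2GRAY)[130:140].mean(0); print(h[180:340:1].astype(int).tolist())
E
```

```text
tcp [0.4711 0.1254 0.0729] sd [0.0001 0.0001 0.0001] phi 4.51 open 0.0463 F [-0.2 -1.4 -2. ]
wp1b [113 115 115 115 115 115 115 115 115 114 115 114 114 114 114 114 111  95
  57  24  15  18  16  15  16  15  16  17  16  15  18  19  20  19  18] [17 16 17 18 20 36 64 86 92 92 92 92 92 92 92]
[42, 42, 42, 41, 42, 42, 42, 41, 42, 42, 42, 41, 42, 51, 78, 102, 113, 116, 116, 115, 114, 113, 112, 113, 115, 116, 117, 116, 116, 115, 115, 114, 113, 111, 109, 108, 109, 110, 111, 112, 112, 111, 111, 111, 111, 112, 113, 114, 114, 114, 113, 112, 112, 114, 117, 126, 135, 139, 139, 140, 139, 131, 119, 114, 113, 113, 113, 122, 143, 155, 154, 142, 124, 115, 113, 113, 117, 127, 139, 144, 146, 147, 146, 143, 132, 118, 115, 115, 115, 115, 115, 116, 134, 178, 202, 209, 213, 217, 221, 222, 222, 222, 224, 224, 224, 225, 226, 226, 224, 216, 207, 205, 206, 207, 206, 205, 203, 203, 208, 225, 238, 241, 241, 240, 240, 241, 241, 240, 240, 239, 239, 239, 239, 239, 239, 239, 237, 220, 160, 98, 74, 73, 73, 73, 73, 73, 73, 73, 73, 73, 73, 73, 73, 73, 73, 73, 73, 73, 73, 73]
wp2 [111 109 112 114 114 115 114 114 114 114 11
[... 1203 characters left out ...]
 196, 197, 196, 194, 190, 188, 187, 188, 190, 193, 193, 193, 191, 189, 189, 190, 192, 193, 193, 192, 192, 191, 189, 187, 187, 188, 187, 188, 189, 192, 192, 193, 193, 192, 191, 191, 192, 193, 192, 193, 192, 192, 191, 191, 193, 194, 207, 237, 247, 247, 247, 247, 247, 247, 247, 247, 247, 247, 247, 247, 247, 247, 247, 247, 247, 247, 247, 247, 247, 247, 247, 247, 247, 247, 247, 247, 247, 247, 247, 247, 247, 247, 247, 247, 247, 247, 247, 247, 247, 247, 247, 247, 247, 247, 247, 247, 247, 247, 247, 247, 247, 247, 247, 247, 247, 247, 247, 247, 247, 247, 247, 247, 247, 247, 247, 247, 247, 247, 247, 246, 200, 132, 122, 122, 122, 122, 122, 122, 122, 122, 122, 122, 122, 122, 122, 122, 122, 122, 122, 122]
```

>>> {"method": "jog_arm", "body": {"deltas": [[0.4,[0.002,-0.003,-0.05],[0,0,0]],[0.4,[0.002,-0.003,-0.08],[0,0,0]],[0.4,[0.002,-0.003,-0.1],[0,0,0]],[0.4,[0.002,-0.003,-0.11],[0,0,0]],[0.4,[0.002,-0.003,-0.115],[0,0,0]],[0.4,[0.002,-0.003,-0.119],[0,0,0]],[0.4,[0.002,-0.003,-0.121],[0,0,0]],[0.4,[0.002,-0.003,-0.121],[0,0,0]],[0.4,[0.002,-0.003,-0.121],[0,0,0]],[0.4,[0.002,-0.003,-0.121],[0,0,0]],[0.4,[0.002,-0.003,-0.121],[0,0,0]]]}}

```text
t: 19.28
tool_pos: [0.4707, 0.1252, 0.028]
tool_rot: [-2.13, -2.302, 0.003]
contact_force: [-19.2, 5.0, 31.5]
opening: 0.0461
grip_force: 66.7
```

>>> {"method": "jog_arm", "body": {"deltas": [[-0.4,[0,0,0],[0,0,0]],[-0.4,[0,0,0],[0,0,0]],[-0.4,[0,0,0],[0,0,0]],[-0.4,[0,0,0.04],[0,0,0]],[-0.4,[0,0,0.12],[0,0,0]],[-0.4,[0,-0.08,0.2],[0,0,0]],[-0.4,[0,-0.16,0.28],[0,0,0]],[-0.4,[0,-0.24,0.35],[0,0,0]],[-0.4,[0,-0.3,0.42],[0,0,0]],[-0.4,[0,-0.3,0.5],[0,0,0]],[-0.4,[0,-0.3,0.5],[0,0,0]],[-0.4,[0,-0.3,0.5],[0,0,0]]]}}

```text
t: 20.28
tool_pos: [0.4726, 0.0028, 0.2263]
tool_rot: [2.133, 2.302, 0.004]
contact_force: [-0.0, 0.7, -0.5]
opening: 0.06
grip_force: 0.0
```

```bash
python3 - <<'E'
from h import *
avg(3); im,K,E=snap('wrist','s3'); m=black(im)
for n in ((.487,-.066),(.4795,.029),(.472,.1247)): print(boxpose(m,K,E,.034,.08,.048,n,h=.016))
t=ctrl.get_image('top'); 
v=np.zeros((600,512,3),np.uint8); v[:384]=im; v[384:]=cv2.resize(t[200:272,150:342],(512,192)); cv2.imwrite('pics/s3v.png',v[:,:,::-1])
E
```

```text
tcp [0.4716 0.0033 0.2243] sd [0.0008 0.0004 0.0015] phi 4.41 open 0.0597 F [-0.3 -0.2 -0.3]
(array([ 0.48622835, -0.26079663]), 4.605379104614258, array([0.6935, 0.2197]))
(array([0.479596  , 0.02915556]), -86.0685248374939, array([0.0767, 0.0466]))
(array([0.4723269 , 0.12121921]), -85.92594242095947, array([0.0788, 0.0469]))Traceback (most recent call last):
  File "<stdin>", line 5, in <module>
ValueError: could not broadcast input array from shape (192,512,3) into shape (216,512,3)
```

```bash
python3 - <<'E'
from h import *
im=load('s3')[0]; cv2.imwrite('pics/s3v.png',cv2.resize(im[20:270,180:320],None,fx=2.2,fy=2.2,interpolation=2)[:,:,::-1])
E
```

```text
(no output)
```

View pics/s3v.png

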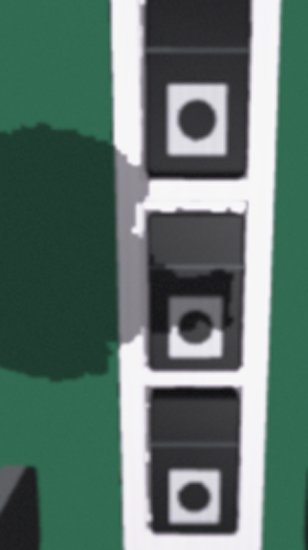

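>>> {"method": "jog_arm", "body": {"deltas": [[-0.4,[0,0.08,-0.05],[0,0,0]],[-0.4,[0,0.16,-0.1],[0,0,0]],[-0.4,[0,0.24,-0.15],[0,0,0]],[-0.4,[0,0.303,-0.2],[0,0,0]],[-0.4,[0,0.303,-0.29],[0,0,0]],[-0.4,[0,0.303,-0.37],[0,0,0]],[-0.4,[0,0.303,-0.44],[0,0,0]],[-0.4,[0,0.303,-0.48],[0,0,0]],[-0.4,[0,0.303,-0.495],[0,0,0]],[-0.4,[0,0.303,-0.495],[0,0,0]],[-0.4,[0,0.303,-0.495],[0,0,0]],[-0.4,[0,0.303,-0.495],[0,0,0]]]}}

```text
t: 21.53
tool_pos: [0.4725, 0.125, 0.0274]
tool_rot: [2.132, 2.305, 0.003]
contact_force: [0.5, -0.1, 0.2]
opening: 0.0597
grip_force: 0.0
```

>>> {"method": "jog_arm", "body": {"deltas": [[0.4,[0,0,0],[0,0,0]],[0.4,[0,0,0],[0,0,0]],[0.4,[0,0,0],[0,0,0]],[0.4,[0,0,0],[0,0,0]],[0.4,[0,0,0],[0,0,0]],[0.4,[0,0,0],[0,0,0]]], "squeeze": 30}}

```text
t: 22.03
tool_pos: [0.4729, 0.125, 0.0278]
tool_rot: [2.132, 2.304, 0.004]
contact_force: [-0.5, -0.1, 6.5]
opening: 0.0473
grip_force: 31.3
```

>>> {"method": "jog_arm", "body": {"deltas": [[0.4,[0,0.003,0],[0,0,0]],[0.4,[0,0.006,0],[0,0,0]],[0.4,[0,0.009,0],[0,0,0]],[0.4,[0,0.011,0],[0,0,0]],[0.4,[0,0.011,-0.003],[0,0,0]],[0.4,[0,0.011,-0.006],[0,0,0]],[0.4,[0,0.011,-0.009],[0,0,0]],[0.4,[0,0.011,-0.009],[0,0,0]],[0.4,[0,0.011,-0.009],[0,0,0]],[0.4,[0,0.011,-0.009],[0,0,0]]]}}

```text
t: 22.87
tool_pos: [0.473, 0.1278, 0.0245]
tool_rot: [2.13, 2.303, -0.001]
contact_force: [-0.8, -9.4, 10.9]
opening: 0.047
grip_force: 32.7
```

```bash
python3 - <<'E'
from h import *
avg(2); im,K,E=snap('wrist','r1')
cv2.imwrite('pics/r1.png',im[:,:,::-1])
for t in ('wp2','wp3','r1'):
    a=load(t)[0]; g=cv2.cvtColor(a,cv2.COLOR_RGB2GRAY)[:,250:255].mean(1); d=np.diff(g); print(t,[(i,int(d[i])) for i in range(100,330) if abs(d[i])>14])
E
```

```text
tcp [0.473  0.1278 0.0245] sd [0. 0. 0.] phi 4.49 open 0.0472 F [-0.5 -7.8 11.9]
wp2 [(168, -32), (169, -33), (170, -14), (260, 27), (261, 24), (273, -21), (274, -25), (303, 16), (304, 22), (305, 16), (311, 17), (312, 18), (314, -15), (315, -37), (316, -39), (317, -17)]
wp3 [(104, 16), (105, 20), (110, 14), (111, 17), (122, 23), (123, 39), (146, -14), (149, -15), (166, -26), (167, -60), (168, -53), (169, -14), (228, 16), (231, -20), (257, 26), (258, 47), (259, 36), (270, -24), (271, -43), (272, -34), (300, 19), (301, 39), (302, 37), (303, 17), (311, -17), (312, -40), (313, -42), (314, -17)]
r1 [(116, 15), (125, -18), (131, 26), (132, 39), (133, 22), (168, -22), (169, -54), (170, -58), (171, -28), (230, 16), (233, -21), (259, 14), (260, 41), (261, 43), (262, 23), (273, -33), (274, -46), (275, -29), (303, 20), (304, 40), (305, 41), (306, 20), (315, -24), (316, -56), (317, -40)]
```

>>> {"method": "jog_arm", "body": {"deltas": [[-0.4,[0,-0.003,0],[0,0,0]],[-0.4,[0,-0.003,0],[0,0,0]],[-0.4,[0,-0.003,0],[0,0,0]],[-0.4,[0,-0.003,0.04],[0,0,0]],[-0.4,[0,-0.003,0.12],[0,0,0]],[-0.4,[0,-0.08,0.2],[0,0,0]],[-0.4,[0,-0.16,0.28],[0,0,0]],[-0.4,[0,-0.2,0.35],[0,0,0]],[-0.4,[0,-0.2,0.42],[0,0,0]],[-0.4,[0,-0.2,0.5],[0,0,0]],[-0.4,[0,-0.2,0.5],[0,0,0]],[-0.4,[0,-0.2,0.5],[0,0,0]]]}}

```text
t: 24.02
tool_pos: [0.4723, 0.0493, 0.2244]
tool_rot: [2.131, 2.304, 0.005]
contact_force: [0.0, 0.5, -0.1]
opening: 0.0595
grip_force: 0.0
```

>>> {"method": "jog_arm", "body": {"deltas": [[-0.4,[0,0,0],[0,0,0]],[-0.4,[0,0,0],[0,0,0]],[-0.4,[0,0,0],[0,0,0]]]}}

```text
t: 24.27
tool_pos: [0.4702, 0.0495, 0.22]
tool_rot: [-2.131, -2.304, 0.004]
contact_force: [-0.2, -0.3, -0.0]
opening: 0.0596
grip_force: 0.0
```

```bash
python3 - <<'E'
from h import *
avg(1); im,K,E=snap('wrist','s4'); m=black(im)
for n in ((.4795,.029),(.472,.1247)): print(boxpose(m,K,E,.034,.08,.048,n,h=.016))
# triangulate dark disc centres of the squares s3/s4 -> heights
def disc(tag,near):
    im,K,E=load(tag); c,s=square(im,K,E,near,.034); return ray(c,K,E),c.round(1),s
for near in ((.4735,.107),(.481,.0115),(.488,-.082)):
    a,b=disc('s3',near),disc('s4',near); print(a[1],a[2],b[1],b[2],two(a[0],b[0]))
cv2.imwrite('pics/s4v.png',cv2.resize(im[20:300,180:320],None,fx=2,fy=2,interpolation=2)[:,:,::-1])
E
```

```text
tcp [0.4702 0.0495 0.22  ] sd [0. 0. 0.] phi 4.48 open 0.0596 F [-0.2 -0.3 -0. ]
(array([0.47942529, 0.02971515]), -85.54837369918823, array([0.0789, 0.0463]))
(array([0.47420511, 0.11128084]), -85.58350849151611, array([0.0511, 0.0454]))
[269.1  74. ] [255  57  29  35 804] [174.  252.7] [160 232  31  45 483] (array([0.45876389, 0.08063024, 0.30358307]), np.float64(0.018999477408055142))
[269.1  74. ] [255  57  29  35 804] [174.  252.7] [160 232  31  45 483] (array([0.45876389, 0.08063024, 0.30358307]), np.float64(0.018999477408055142))
[174.  252.5] [160 232  31  44 452] [174.  252.7] [160 232  31  45 483] (array([ -9.19307321, -18.39969677, -35.79779076]), np.float64(0.004981671686529641))
```

View pics/s4v.png

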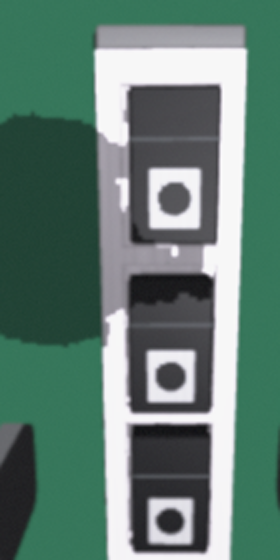

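>>> {"method": "jog_arm", "body": {"deltas": [[-0.4,[0.04,0.03,0],[0,0,0.038]],[-0.4,[0.08,0.06,0],[0,0,0.076]],[-0.4,[0.12,0.09,0],[0,0,0.114]],[-0.4,[0.16,0.12,0],[0,0,0.152]],[-0.4,[0.2,0.15,0],[0,0,0.19]],[-0.4,[0.24,0.18,0],[0,0,0.228]],[-0.4,[0.28,0.21,0],[0,0,0.266]],[-0.4,[0.32,0.24,0],[0,0,0.304]],[-0.4,[0.36,0.27,0],[0,0,0.342]],[-0.4,[0.4,0.3,0],[0,0,0.38]],[-0.4,[0.433,0.339,0],[0,0,0.4]],[-0.4,[0.433,0.339,0],[0,0,0.4]]]}}

```text
t: 25.37
tool_pos: [0.6456, 0.1869, 0.2208]
tool_rot: [-0.365, -3.119, -0.001]
contact_force: [-0.7, -0.8, 0.2]
opening: 0.0598
grip_force: 0.0
```

>>> {"method": "jog_arm", "body": {"deltas": [[-0.4,[0,0,0],[0,0,0]],[-0.4,[0,0,0],[0,0,0]],[-0.4,[0,0,0],[0,0,0]],[-0.4,[0,0,0],[0,0,0]],[-0.4,[0,0,0],[0,0,0]]]}}

```text
t: 25.78
tool_pos: [0.6441, 0.1843, 0.2225]
tool_rot: [0.372, 3.119, -0.0]
contact_force: [-0.3, -0.1, 0.4]
opening: 0.0599
grip_force: 0.0
```

```bash
cat > b.py <<'E'
from h import *
import sys
tag=sys.argv[1]; avg(3); im,K,E=snap('wrist',tag); s=cv2.cvtColor(im,cv2.COLOR_RGB2HSV)
wood=((s[...,0]<25)&(s[...,1]>70)&(s[...,2]>90)); blue=((s[...,0]>95)&(s[...,0]<125)&(s[...,1]>120))
def top(m,name,z):
    m=cv2.morphologyEx(m.astype(np.uint8),cv2.MORPH_CLOSE,np.ones((3,3)))
    for c in cv2.findContours(m,0,2)[0]:
        if cv2.contourArea(c)<300: continue
        w=np.array([on(p[0],K,E,z)[:2] for p in c]).astype(np.float32); print(name,cv2.boundingRect(c),np.round(np.r_[cv2.minAreaRect(w)[0],cv2.minAreaRect(w)[1],cv2.minAreaRect(w)[2]],4))
top(wood,'wood',.056); top(blue,'blue',.018)
E
python3 b.py wb1
```

```text
tcp [0.6442 0.1844 0.2225] sd [0.0001 0.     0.    ] phi 76.41 open 0.0598 F [-0.3  0.3  1.1]
wood (191, 244, 47, 59) [0.7407 0.1045 0.0648 0.0513 3.1128]
wood (0, 154, 192, 100) [ 0.6313 -0.0032  0.051   0.2261  2.4237]
wood (252, 135, 25, 79) [6.44700e-01 1.91800e-01 2.58000e-02 8.27000e-02 7.63646e+01]
blue (46, 256, 78, 36) [ 0.7314 -0.0667  0.0404  0.0953  5.6144]
blue (242, 129, 45, 82) [6.4730e-01 1.9140e-01 5.0200e-02 9.5700e-02 7.6365e+01]
```

>>> {"method": "jog_arm", "body": {"deltas": [[-0.4,[0.002,0.0185,-0.08],[0,0,0]],[-0.4,[0.002,0.0185,-0.16],[0,0,0]],[-0.4,[0.002,0.0185,-0.24],[0,0,0]],[-0.4,[0.002,0.0185,-0.32],[0,0,0]],[-0.4,[0.002,0.0185,-0.39],[0,0,0]],[-0.4,[0.002,0.0185,-0.44],[0,0,0]],[-0.4,[0.002,0.0185,-0.47],[0,0,0]],[-0.4,[0.002,0.0185,-0.48],[0,0,0]],[-0.4,[0.002,0.0185,-0.48],[0,0,0]],[-0.4,[0.002,0.0185,-0.48],[0,0,0]],[-0.4,[0.002,0.0185,-0.48],[0,0,0]]]}}

```text
t: 26.9
tool_pos: [0.6469, 0.1925, 0.0327]
tool_rot: [0.37, 3.116, 0.002]
contact_force: [1.3, 0.2, 0.0]
opening: 0.0599
grip_force: 0.0
```

>>> {"method": "jog_arm", "body": {"deltas": [[0.8,[0,0,0],[0,0,0]],[0.8,[0,0,0],[0,0,0]],[0.8,[0,0,0],[0,0,0]],[0.8,[0,0,0],[0,0,0]],[0.8,[0,0,0],[0,0,0]],[0.8,[0,0,0],[0,0,0]],[0.8,[0,0,0],[0,0,0]],[0.8,[0,0,0],[0,0,0]]], "squeeze": 80}}

```text
t: 27.57
tool_pos: [0.6463, 0.1924, 0.0319]
tool_rot: [0.37, 3.117, 0.001]
contact_force: [-0.2, -1.2, 6.2]
opening: 0.0267
grip_force: 82.3
```

```bash
python3 - <<'E'
from h import *
avg(2); print(ctrl.get_obs()['grip_force'])
im,K,E=load('wb1'); s=cv2.cvtColor(im,cv2.COLOR_RGB2HSV); ng=(~((s[...,0]>60)&(s[...,0]<95)&(s[...,1]>80))).astype(np.uint8)
u=[proj((x,y,.004),K,E).round() for x,y in ((.55,.1),(.72,.1),(.55,.26),(.72,.26))]; print(u)
m=np.zeros_like(ng); m[85:262,190:335]=ng[85:262,190:335]; m=cv2.morphologyEx(m,cv2.MORPH_OPEN,np.ones((5,5)))
c=max(cv2.findContours(m,0,2)[0],key=cv2.contourArea); w=np.array([on(p[0],K,E,.004)[:2] for p in c]).astype(np.float32); print(cv2.boundingRect(c),cv2.minAreaRect(w))
cv2.imwrite('pics/q.png',np.hstack([im[70:270,180:350],cv2.cvtColor(m[70:270,180:350]*255,cv2.COLOR_GRAY2RGB)])[:,:,::-1])
E
```

```text
tcp [0.6463 0.1924 0.0319] sd [0. 0. 0.] phi 76.45 open 0.0269 F [-0.2 -0.3  6.3]
82.25789308547974
[array([166., 106.]), array([207., 239.]), array([303.,  71.]), array([330., 212.])]
(211, 92, 92, 124) ((0.6338480710983276, 0.18879470229148865), (0.09529643505811691, 0.14444337785243988), 83.54293060302734)
```

>>> {"method": "jog_arm", "body": {"deltas": [[0.8,[0,0,0.07],[0,0,0]],[0.8,[0,0,0.14],[0,0,0]],[0.8,[-0.02,-0.04,0.2],[0,0,-0.02]],[0.8,[-0.06,-0.1,0.25],[0,0,-0.058]],[0.8,[-0.1,-0.17,0.25],[0,0,-0.096]],[0.8,[-0.15,-0.25,0.25],[0,0,-0.134]],[0.8,[-0.2,-0.33,0.25],[0,0,-0.172]],[0.8,[-0.25,-0.41,0.25],[0,0,-0.21]],[0.8,[-0.3,-0.49,0.25],[0,0,-0.248]],[0.8,[-0.34,-0.57,0.25],[0,0,-0.286]],[0.8,[-0.38,-0.63,0.25],[0,0,-0.324]],[0.8,[-0.398,-0.651,0.25],[0,0,-0.362]]]}}

```text
t: 28.67
tool_pos: [0.4834, -0.0705, 0.129]
tool_rot: [-2.002, -2.419, 0.003]
contact_force: [0.8, 1.0, -1.8]
opening: 0.0262
grip_force: 81.2
```

>>> {"method": "jog_arm", "body": {"deltas": [[0.8,[0,0,0],[0,0,-0.038]],[0.8,[0,0,-0.05],[0,0,-0.038]],[0.8,[0,0,-0.1],[0,0,-0.038]],[0.8,[0,0,-0.13],[0,0,-0.038]],[0.8,[0,0,-0.14],[0,0,-0.038]],[0.8,[0,0,-0.14],[0,0,-0.038]],[0.8,[0,0,-0.14],[0,0,-0.038]],[0.8,[0,0,-0.14],[0,0,-0.038]],[0.8,[0,0,-0.14],[0,0,-0.038]]]}}

```text
t: 29.42
tool_pos: [0.487, -0.0683, 0.0756]
tool_rot: [2.132, 2.305, 0.002]
contact_force: [0.5, -1.2, -2.6]
opening: 0.0267
grip_force: 81.2
```

```bash
python3 - <<'E'
from h import *
avg(3)
im,K,E=snap('wrist','wq'); t=ctrl.get_image('top')
v=np.zeros((584,512,3),np.uint8); v[:384]=im; v[384:]=cv2.resize(t[195:270,150:342],(512,200)); cv2.imwrite('pics/wqv.png',v[:,:,::-1])
E
```

```text
tcp [ 0.4869 -0.0683  0.0755] sd [0.0001 0.     0.0001] phi 4.46 open 0.0265 F [ 0.9  0.2 -2. ]
```

View pics/wqv.png

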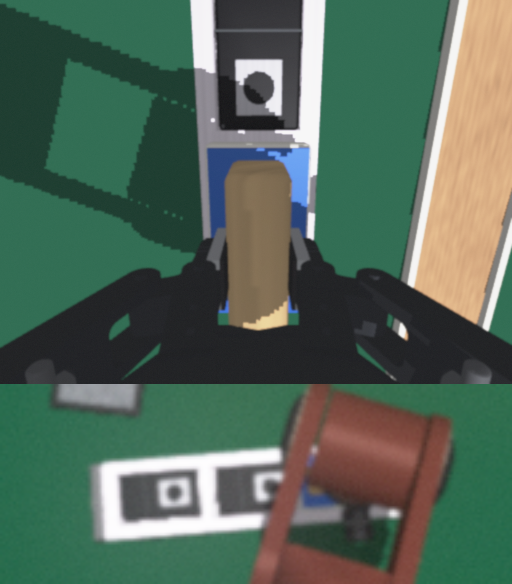

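>>> {"method": "jog_arm", "body": {"deltas": [[0.8,[0,0,-0.012],[0,0,0]],[0.8,[0,0,-0.022],[0,0,0]],[0.8,[0,0,-0.028],[0,0,0]],[0.8,[0,0,-0.03],[0,0,0]],[0.8,[0,0,-0.032],[0,0,0]],[0.8,[0,0,-0.034],[0,0,0]],[0.8,[0,0,-0.034],[0,0,0]],[0.8,[0,0,-0.034],[0,0,0]],[0.8,[0,0,-0.034],[0,0,0]],[0.8,[0,0,-0.034],[0,0,0]]]}}

```text
t: 30.5
tool_pos: [0.4857, -0.068, 0.0619]
tool_rot: [-2.132, -2.305, 0.002]
contact_force: [-6.7, 2.8, 8.8]
opening: 0.0263
grip_force: 82.5
```

>>> {"method": "jog_arm", "body": {"deltas": [[0.8,[0,0,0],[0,0,0]],[0.8,[0,0,0],[0,0,0]],[0.8,[0,0,0],[0,0,0]]]}}

```text
t: 30.75
tool_pos: [0.4857, -0.068, 0.0619]
tool_rot: [-2.132, -2.305, 0.001]
contact_force: [-7.0, 2.7, 8.4]
opening: 0.0264
grip_force: 82.5
```

>>> {"method": "jog_arm", "body": {"deltas": [[0.8,[-0.001,0.015,0],[0,0,0]],[0.8,[-0.0024,0.03,0],[0,0,0]],[0.8,[-0.0035,0.045,0],[0,0,0]],[0.8,[-0.0047,0.06,0],[0,0,0]],[0.8,[-0.006,0.075,0],[0,0,0]],[0.8,[-0.007,0.09,0],[0,0,0]],[0.8,[-0.008,0.105,0],[0,0,0]],[0.8,[-0.0094,0.12,0],[0,0,0]],[0.8,[-0.0094,0.12,0],[0,0,0]]]}}

```text
t: 31.5
tool_pos: [0.4833, -0.0194, 0.0618]
tool_rot: [2.131, 2.306, 0.002]
contact_force: [-0.2, -0.4, 5.9]
opening: 0.0268
grip_force: 82.3
```

>>> {"method": "jog_arm", "body": {"deltas": [[0.8,[-0.0016,0.02,0],[0,0,0]],[0.8,[-0.0031,0.04,0],[0,0,0]],[0.8,[-0.0047,0.06,0],[0,0,0]],[0.8,[-0.0063,0.08,0],[0,0,0]],[0.8,[-0.0078,0.1,0],[0,0,0]],[0.8,[-0.0094,0.12,0],[0,0,0]],[0.8,[-0.0094,0.12,0],[0,0,0]],[0.8,[-0.0094,0.12,0],[0,0,0]]]}}

```text
t: 32.17
tool_pos: [0.4796, 0.0292, 0.0619]
tool_rot: [2.132, 2.306, 0.005]
contact_force: [0.8, 2.0, 7.2]
opening: 0.0267
grip_force: 82.4
```

>>> {"method": "jog_arm", "body": {"deltas": [[0.8,[-0.0016,0.02,0],[0,0,0]],[0.8,[-0.0031,0.04,0],[0,0,0]],[0.8,[-0.0047,0.06,0],[0,0,0]],[0.8,[-0.0063,0.08,0],[0,0,0]],[0.8,[-0.0078,0.1,0],[0,0,0]],[0.8,[-0.0094,0.12,0],[0,0,0]],[0.8,[-0.0094,0.12,0],[0,0,0]],[0.8,[-0.0094,0.12,0],[0,0,0]]]}}

```text
t: 32.83
tool_pos: [0.4755, 0.077, 0.0618]
tool_rot: [2.132, 2.307, 0.003]
contact_force: [-0.1, -0.7, 7.5]
opening: 0.0265
grip_force: 82.5
```

>>> {"method": "jog_arm", "body": {"deltas": [[0.8,[-0.0016,0.02,0],[0,0,0]],[0.8,[-0.0031,0.04,0],[0,0,0]],[0.8,[-0.0047,0.06,0],[0,0,0]],[0.8,[-0.0063,0.08,0],[0,0,0]],[0.8,[-0.0078,0.1,0],[0,0,0]],[0.8,[-0.0094,0.118,0],[0,0,0]],[0.8,[-0.0094,0.118,0],[0,0,0]],[0.8,[-0.0094,0.118,0],[0,0,0]],[0.8,[-0.0094,0.118,0],[0,0,0]]]}}

```text
t: 33.58
tool_pos: [0.4719, 0.1243, 0.0619]
tool_rot: [2.133, 2.306, 0.005]
contact_force: [1.2, 0.7, 6.6]
opening: 0.0265
grip_force: 82.4
```

>>> {"method": "jog_arm", "body": {"deltas": [[0.8,[0.0016,-0.02,0],[0,0,0]],[0.8,[0.0031,-0.04,0],[0,0,0]],[0.8,[0.0047,-0.06,0],[0,0,0]],[0.8,[0.0063,-0.08,0],[0,0,0]],[0.8,[0.0078,-0.1,0],[0,0,0]],[0.8,[0.0094,-0.12,0],[0,0,0]],[0.8,[0.011,-0.14,0],[0,0,0]],[0.8,[0.0126,-0.16,0],[0,0,0]],[0.8,[0.0141,-0.18,0],[0,0,0]],[0.8,[0.0157,-0.2,0],[0,0,0]],[0.8,[0.0172,-0.22,0],[0,0,0]],[0.8,[0.0187,-0.238,0],[0,0,0]]]}}

```text
t: 34.58
tool_pos: [0.4794, 0.0301, 0.0621]
tool_rot: [-2.132, -2.304, -0.009]
contact_force: [-0.5, 7.7, 9.1]
opening: 0.0263
grip_force: 82.8
```

>>> {"method": "jog_arm", "body": {"deltas": [[0.8,[0.0016,-0.02,0],[0,0,0]],[0.8,[0.0031,-0.04,0],[0,0,0]],[0.8,[0.0047,-0.06,0],[0,0,0]],[0.8,[0.0063,-0.08,0],[0,0,0]],[0.8,[0.0078,-0.1,0],[0,0,0]],[0.8,[0.0094,-0.12,0],[0,0,0]],[0.8,[0.011,-0.14,0],[0,0,0]],[0.8,[0.0126,-0.16,0],[0,0,0]],[0.8,[0.0141,-0.18,0],[0,0,0]],[0.8,[0.0157,-0.2,0],[0,0,0]],[0.8,[0.0172,-0.22,0],[0,0,0]],[0.8,[0.0187,-0.238,0],[0,0,0]]]}}

```text
t: 35.58
tool_pos: [0.4871, -0.0651, 0.062]
tool_rot: [-2.132, -2.304, -0.009]
contact_force: [-0.9, 3.7, 5.2]
opening: 0.0266
grip_force: 82.0
```

>>> {"method": "jog_arm", "body": {"deltas": [[0.8,[0,-0.005,0],[0,0,0]],[0.8,[0,-0.005,0],[0,0,0]],[0.8,[0,-0.005,0],[0,0,0]],[0.8,[0,-0.005,0],[0,0,0]]]}}

```text
t: 35.92
tool_pos: [0.4872, -0.0677, 0.0619]
tool_rot: [-2.134, -2.305, -0.007]
contact_force: [0.9, 5.8, 8.8]
opening: 0.0266
grip_force: 82.6
```

>>> {"method": "jog_arm", "body": {"deltas": [[0.8,[0,0,0.06],[0,0,0]],[0.8,[0.01,0.03,0.12],[0,0,0.02]],[0.8,[0.04,0.09,0.16],[0,0,0.058]],[0.8,[0.08,0.16,0.18],[0,0,0.096]],[0.8,[0.12,0.23,0.18],[0,0,0.134]],[0.8,[0.16,0.3,0.18],[0,0,0.172]],[0.8,[0.2,0.37,0.18],[0,0,0.21]],[0.8,[0.24,0.44,0.18],[0,0,0.248]],[0.8,[0.28,0.51,0.18],[0,0,0.286]],[0.8,[0.32,0.57,0.18],[0,0,0.324]],[0.8,[0.35,0.62,0.18],[0,0,0.362]],[0.8,[0.3675,0.64,0.18],[0,0,0.4]]]}}

```text
t: 36.92
tool_pos: [0.632, 0.1903, 0.1302]
tool_rot: [-0.357, -3.117, -0.002]
contact_force: [-0.6, -0.0, -2.8]
opening: 0.0269
grip_force: 81.2
```

>>> {"method": "jog_arm", "body": {"deltas": [[0.8,[0,0,0],[0,0,0.02]],[0.8,[0,0,-0.08],[0,0,0.02]],[0.8,[0,0,-0.15],[0,0,0.02]],[0.8,[0,0,-0.2],[0,0,0.02]],[0.8,[0,0,-0.22],[0,0,0.02]],[0.8,[0,0,-0.22],[0,0,0.02]],[0.8,[0,0,-0.22],[0,0,0.02]],[0.8,[0,0,-0.22],[0,0,0.02]],[0.8,[0,0,-0.22],[0,0,0.02]]]}}

```text
t: 37.67
tool_pos: [0.6344, 0.187, 0.047]
tool_rot: [0.272, 3.126, 0.002]
contact_force: [0.3, 0.4, -1.5]
opening: 0.0265
grip_force: 81.2
```

```bash
python3 - <<'E'
from h import *
avg(2); im,K,E=snap('wrist','wr'); 
for t in ('wq','wr'):
    a=cv2.cvtColor(load(t)[0],cv2.COLOR_RGB2HSV); m=((a[...,0]>95)&(a[...,0]<125)&(a[...,1]>110)).astype(np.uint8); m[:, :190]=0; m[:,330:]=0; m[250:]=0
    n,l,st,ce=cv2.connectedComponentsWithStats(m); print(t,st[1+np.argmax(st[1:,4])])
E
```

```text
tcp [0.6344 0.187  0.0469] sd [0. 0. 0.] phi 80.05 open 0.0268 F [-0.1  0.2 -2. ]
wq [ 208  148  101   90 3451]
wr [ 208  148  101   90 3497]
```

>>> {"method": "jog_arm", "body": {"deltas": [[0.8,[0,0,-0.015],[0,0,0]],[0.8,[0,0,-0.025],[0,0,0]],[0.8,[0,0,-0.032],[0,0,0]],[0.8,[0,0,-0.036],[0,0,0]],[0.8,[0,0,-0.038],[0,0,0]],[0.8,[0,0,-0.038],[0,0,0]],[0.8,[0,0,-0.038],[0,0,0]],[0.8,[0,0,-0.038],[0,0,0]]]}}

```text
t: 38.48
tool_pos: [0.6328, 0.1866, 0.0319]
tool_rot: [-0.272, -3.128, 0.001]
contact_force: [-9.8, -3.0, 12.4]
opening: 0.0266
grip_force: 83.3
```

>>> {"method": "jog_arm", "body": {"deltas": [[-0.4,[0,0,0],[0,0,0]],[-0.4,[0,0,0],[0,0,0]],[-0.4,[0,0,0],[0,0,0]],[-0.4,[0,0,0],[0,0,0]],[-0.4,[0,0,0.05],[0,0,0]],[-0.4,[0,0,0.15],[0,0,0]],[-0.4,[0,0,0.25],[0,0,0]],[-0.4,[0,0,0.35],[0,0,0]],[-0.4,[0,0,0.45],[0,0,0]],[-0.4,[0,0,0.48],[0,0,0]],[-0.4,[0,0,0.48],[0,0,0]],[-0.4,[0,0,0.48],[0,0,0]]]}}

```text
t: 39.48
tool_pos: [0.6334, 0.1867, 0.2222]
tool_rot: [0.272, 3.128, 0.001]
contact_force: [-0.4, -0.4, -0.5]
opening: 0.0599
grip_force: 0.0
```

```bash
python3 b.py wb2; python3 - <<'E'
from h import *
im,K,E=load('wb2')
s=cv2.cvtColor(im,cv2.COLOR_RGB2HSV); ng=(~((s[...,0]>60)&(s[...,0]<95)&(s[...,1]>80))).astype(np.uint8)
u=np.array([proj((.633+x,.189+y,.004),K,E) for x in(-.09,.09) for y in(-.065,.065)]).astype(int); x0,y0=u.min(0); x1,y1=u.max(0); y1=min(y1,250)
m=np.zeros_like(ng); m[y0:y1,x0:x1]=ng[y0:y1,x0:x1]; m=cv2.morphologyEx(m,cv2.MORPH_OPEN,np.ones((5,5)))
c=max(cv2.findContours(m,0,2)[0],key=cv2.contourArea); w=np.array([on(p[0],K,E,.004)[:2] for p in c]).astype(np.float32); print(x0,y0,x1,y1,cv2.boundingRect(c),cv2.minAreaRect(w))
# tray from w2 : brown floor and white rim
im,K,E=load('w2'); s=cv2.cvtColor(im,cv2.COLOR_RGB2HSV)
for n,mm,z in (('floor',(s[...,0]<25)&(s[...,1]>50)&(s[...,2]>90),.004),('outer',~((s[...,0]>60)&(s[...,0]<95)&(s[...,1]>80)),.01)):
    q=np.zeros(mm.shape,np.uint8); q[82:281,302:362]=mm[82:281,302:362]; q=cv2.morphologyEx(q,cv2.MORPH_OPEN,np.ones((5,5)))
    c=max(cv2.findContours(q,0,2)[0],key=cv2.contourArea); w=np.array([on(p[0],K,E,z)[:2] for p in c]).astype(np.float32); print(n,cv2.boundingRect(c),cv2.minAreaRect(w))
E
```

```text
tcp [0.6325 0.1865 0.2203] sd [0.0006 0.0001 0.0014] phi 80.05 open 0.06 F [-1.4  0.4 -0.9]
wood (186, 253, 45, 58) [0.7391 0.1044 0.0648 0.0514 2.8537]
wood (0, 161, 190, 87) [6.2920e-01 1.9000e-03 5.1000e-02 2.1590e-01 2.4632e+00]
wood (246, 138, 26, 79) [6.31900e-01 1.87200e-01 2.53000e-02 8.19000e-02 8.00232e+01]
blue (37, 259, 78, 38) [ 0.7291 -0.0668  0.0385  0.0949  4.841 ]
blue (237, 132, 45, 81) [6.34200e-01 1.86900e-01 4.96000e-02 9.41000e-02 7.94426e+01]
189 81 323 246 (216, 106, 86, 120) ((0.6314861178398132, 0.1889699101448059), (0.09526088833808899, 0.13948874175548553), 83.59326934814453)
floor (311, 90, 40, 181) ((0.6413560509681702, -0.055422425270080566), (0.06003163754940033, 0.3059472143650055), 2.307830572128296)
outer (306, 84, 56, 197) ((0.6507357358932495, -0.060353755950927734), (0.09798876941204071, 0.33228379487991333), 2.4144997596740723)
```

>>> {"method": "jog_arm", "body": {"deltas": [[-0.4,[-0.03,-0.01,0],[0,0,-0.038]],[-0.4,[-0.07,-0.02,0],[0,0,-0.076]],[-0.4,[-0.11,-0.04,0],[0,0,-0.114]],[-0.4,[-0.15,-0.06,0],[0,0,-0.152]],[-0.4,[-0.19,-0.08,0],[0,0,-0.19]],[-0.4,[-0.23,-0.1,0],[0,0,-0.228]],[-0.4,[-0.27,-0.12,0],[0,0,-0.266]],[-0.4,[-0.31,-0.13,0],[0,0,-0.304]],[-0.4,[-0.35,-0.14,0],[0,0,-0.342]],[-0.4,[-0.38,-0.15,0],[0,0,-0.38]],[-0.4,[-0.404,-0.155,0],[0,0,-0.418]],[-0.4,[-0.404,-0.155,0],[0,0,-0.42]]]}}

```text
t: 40.68
tool_pos: [0.4695, 0.1244, 0.2197]
tool_rot: [-2.135, -2.302, 0.004]
contact_force: [0.7, 0.1, 0.2]
opening: 0.0594
grip_force: 0.0
```

>>> {"method": "jog_arm", "body": {"deltas": [[-0.4,[0,0,0],[0,0,0]],[-0.4,[0,0,0],[0,0,0]],[-0.4,[0,0,0],[0,0,0]],[-0.4,[0,0,0],[0,0,0]],[-0.4,[0,0,0],[0,0,0]]]}}

```text
t: 41.1
tool_pos: [0.4717, 0.1247, 0.2213]
tool_rot: [-2.132, -2.307, 0.0]
contact_force: [-1.1, 0.8, -0.5]
opening: 0.0597
grip_force: 0.0
```

```bash
cat > c.py <<'E'
from h import *
import sys
tag=sys.argv[1]; near=eval(sys.argv[2]); avg(2); im,K,E=snap('wrist',tag)
print(boxpose(black(im),K,E,.034,.08,.048,near,h=.016))
E
python3 c.py n3 '(.472,.127)'; python3 - <<'E'
from h import *
im,K,E=load('n3'); s=cv2.cvtColor(im,cv2.COLOR_RGB2HSV); mm=(s[...,0]<25)&(s[...,1]>50)&(s[...,2]>90)
a,b=proj((.6414-.02,.045,.004),K,E),proj((.6414,.09,.004),K,E); print(a,b)
E
```

```text
tcp [0.4716 0.1247 0.2213] sd [0. 0. 0.] phi 4.49 open 0.0597 F [ 0.7 -0.2  0.3]
(array([0.47329553, 0.12698968]), -85.25587749481201, array([0.0778, 0.0457]))
[369.23076551 238.57716674] [391.33125366 206.33570326]
```

>>> {"method": "jog_arm", "body": {"deltas": [[-0.4,[0.003,0.0045,-0.08],[0,0,0]],[-0.4,[0.003,0.0045,-0.16],[0,0,0]],[-0.4,[0.003,0.0045,-0.24],[0,0,0]],[-0.4,[0.003,0.0045,-0.32],[0,0,0]],[-0.4,[0.003,0.0045,-0.4],[0,0,0]],[-0.4,[0.003,0.0045,-0.45],[0,0,0]],[-0.4,[0.003,0.0045,-0.48],[0,0,0]],[-0.4,[0.003,0.0045,-0.492],[0,0,0]],[-0.4,[0.003,0.0045,-0.492],[0,0,0]],[-0.4,[0.003,0.0045,-0.492],[0,0,0]],[-0.4,[0.003,0.0045,-0.492],[0,0,0]]], "squeeze": 60}}

```text
t: 42.17
tool_pos: [0.4743, 0.1266, 0.0267]
tool_rot: [2.132, 2.304, 0.004]
contact_force: [0.2, 0.8, 0.7]
opening: 0.0597
grip_force: 0.0
```

>>> {"method": "jog_arm", "body": {"deltas": [[0.4,[0,0,0],[0,0,0]],[0.4,[0,0,0],[0,0,0]],[0.4,[0,0,0],[0,0,0]],[0.4,[0,0,0],[0,0,0]],[0.4,[0,0,0],[0,0,0]],[0.4,[0,0,0],[0,0,0]]]}}

```text
t: 42.67
tool_pos: [0.4736, 0.1266, 0.0271]
tool_rot: [2.132, 2.305, 0.002]
contact_force: [-3.6, -1.1, 8.7]
opening: 0.0456
grip_force: 60.8
```

>>> {"method": "jog_arm", "body": {"deltas": [[0.4,[0,0,0.06],[0,0,0]],[0.4,[0,0,0.14],[0,0,0]],[0.4,[0.03,-0.01,0.18],[0,0,0]],[0.4,[0.1,-0.04,0.18],[0,0,-0.006]],[0.4,[0.17,-0.08,0.18],[0,0,-0.012]],[0.4,[0.24,-0.12,0.18],[0,0,-0.012]],[0.4,[0.31,-0.16,0.18],[0,0,-0.012]],[0.4,[0.38,-0.19,0.16],[0,0,-0.012]],[0.4,[0.409,-0.205,0.13],[0,0,-0.012]],[0.4,[0.409,-0.205,0.1],[0,0,-0.012]],[0.4,[0.409,-0.205,0.1],[0,0,-0.012]],[0.4,[0.409,-0.205,0.1],[0,0,-0.012]]]}}

```text
t: 43.67
tool_pos: [0.6342, 0.0449, 0.0632]
tool_rot: [-2.174, -2.264, 0.004]
contact_force: [-0.5, 0.4, -1.5]
opening: 0.0455
grip_force: 62.3
```

>>> {"method": "jog_arm", "body": {"deltas": [[0.4,[0,0,0],[0,0,0]],[0.4,[0,0,0],[0,0,0]],[0.4,[0,0,0],[0,0,0]],[0.4,[0,0,0],[0,0,0]]]}}

```text
t: 44.0
tool_pos: [0.6363, 0.0448, 0.0656]
tool_rot: [2.175, 2.265, 0.001]
contact_force: [0.5, 0.9, -2.2]
opening: 0.0456
grip_force: 62.3
```

```bash
python3 - <<'E'
from h import *
avg(2); im,K,E=snap('wrist','t3'); s=cv2.cvtColor(im,cv2.COLOR_RGB2HSV); mm=(s[...,0]<25)&(s[...,1]>50)
ng=~((s[...,0]>60)&(s[...,0]<95)&(s[...,1]>80))
for r in (100,115,130,145):
    c=np.nonzero(mm[r,200:320])[0]+200; n=np.nonzero(ng[r,180:340])[0]+180; print(r,c[[0,-1]] if len(c) else c,n[[0,-1]],[on((x,r),K,E,.004)[:2].round(4) for x in c[[0,-1]]] if len(c) else '')
E
```

```text
tcp [0.6363 0.0448 0.0656] sd [0.     0.0001 0.0001] phi 2.32 open 0.0458 F [-0.2  0.7 -1.4]Traceback (most recent call last):
  File "<stdin>", line 5, in <module>
IndexError: index 0 is out of bounds for axis 0 with size 0
```

```bash
python3 - <<'E'
from h import *
im,K,E=load('t3'); 
s=cv2.cvtColor(im,cv2.COLOR_RGB2HSV); mm=(s[...,0]<25)&(s[...,1]>50); print(proj((.635,.09,.004),K,E))
for r in range(120,176,8):
    c=np.nonzero(mm[r,180:340])[0]+180
    if len(c): print(r,c[[0,-1]],[on((x,r),K,E,.004)[:2].round(4) for x in c[[0,-1]]])
E
```

```text
[258.10852742 143.63452863]
136 [211 302] [array([0.6035, 0.0938]), array([0.6639, 0.0962])]
144 [211 302] [array([0.6035, 0.0885]), array([0.6643, 0.0909])]
152 [212 302] [array([0.6042, 0.0832]), array([0.6648, 0.0856])]
160 [212 301] [array([0.6042, 0.0778]), array([0.6645, 0.0801])]
168 [212 301] [array([0.6042, 0.0723]), array([0.6649, 0.0747])]
```

>>> {"method": "jog_arm", "body": {"deltas": [[0.4,[0,0,-0.05],[0,0,0]],[0.4,[0,0,-0.08],[0,0,0]],[0.4,[0,0,-0.095],[0,0,0]],[0.4,[0,0,-0.105],[0,0,0]],[0.4,[0,0,-0.111],[0,0,0]],[0.4,[0,0,-0.111],[0,0,0]],[0.4,[0,0,-0.111],[0,0,0]],[0.4,[0,0,-0.111],[0,0,0]],[0.4,[0,0,-0.111],[0,0,0]]]}}

```text
t: 44.9
tool_pos: [0.6363, 0.0445, 0.0211]
tool_rot: [-2.176, -2.266, 0.0]
contact_force: [-5.4, 0.3, 6.2]
opening: 0.0453
grip_force: 63.1
```

>>> {"method": "jog_arm", "body": {"deltas": [[-0.3,[0,0,0],[0,0,0]],[-0.3,[0,0,0],[0,0,0]],[-0.3,[0,0,0],[0,0,0]],[-0.3,[0,0,0.04],[0,0,0]],[-0.3,[0,0,0.13],[0,0,0]],[-0.4,[0,0,0.23],[0,0,0]],[-0.4,[-0.05,0,0.31],[0,0,0]],[-0.4,[-0.12,-0.01,0.37],[0,0,0.005]],[-0.4,[-0.2,-0.02,0.42],[0,0,0.012]],[-0.4,[-0.28,-0.03,0.47],[0,0,0.012]],[-0.4,[-0.36,-0.04,0.5],[0,0,0.012]],[-0.4,[-0.392,-0.04,0.5],[0,0,0.012]]]}}

```text
t: 45.9
tool_pos: [0.4785, 0.028, 0.2238]
tool_rot: [2.131, 2.302, 0.005]
contact_force: [2.5, -0.6, -0.3]
opening: 0.0598
grip_force: 0.0
```

>>> {"method": "jog_arm", "body": {"deltas": [[-0.4,[0,0,0],[0,0,0]],[-0.4,[0,0,0],[0,0,0]],[-0.4,[0,0,0],[0,0,0]],[-0.4,[0,0,0],[0,0,0]],[-0.4,[0,0,0],[0,0,0]]]}}

```text
t: 46.32
tool_pos: [0.4798, 0.0284, 0.2195]
tool_rot: [-2.133, -2.305, 0.001]
contact_force: [0.2, 0.9, -0.0]
opening: 0.0599
grip_force: 0.0
```

```bash
python3 c.py n2 '(.4795,.029)'; python3 - <<'E'
from h import *
im,K,E=load('n2'); print(boxpose(black(im),K,E,.028,.08,.048,(.637,.045),h=.018))
E
```

```text
tcp [0.4798 0.0285 0.2196] sd [0. 0. 0.] phi 4.46 open 0.0601 F [-0.2 -0.3  0.6]
(array([0.47947486, 0.03000776]), -85.57303428649902, array([0.0785, 0.0478]))
(array([0.6347387 , 0.04320172]), -87.71597862243652, array([0.0801, 0.0551]))
```

>>> {"method": "jog_arm", "body": {"deltas": [[-0.4,[0,0.003,-0.08],[0,0,0]],[-0.4,[0,0.003,-0.16],[0,0,0]],[-0.4,[0,0.003,-0.24],[0,0,0]],[-0.4,[0,0.003,-0.32],[0,0,0]],[-0.4,[0,0.003,-0.4],[0,0,0]],[-0.4,[0,0.003,-0.45],[0,0,0]],[-0.4,[0,0.003,-0.475],[0,0,0]],[-0.4,[0,0.003,-0.484],[0,0,0]],[-0.4,[0,0.003,-0.484],[0,0,0]],[-0.4,[0,0.003,-0.484],[0,0,0]],[-0.4,[0,0.003,-0.484],[0,0,0]]]}}

```text
t: 47.38
tool_pos: [0.4811, 0.0295, 0.0287]
tool_rot: [2.131, 2.304, 0.003]
contact_force: [0.3, 0.7, 0.6]
opening: 0.0594
grip_force: 0.0
```

>>> {"method": "jog_arm", "body": {"deltas": [[0.4,[0,0,0],[0,0,0]],[0.4,[0,0,0],[0,0,0]],[0.4,[0,0,0],[0,0,0]],[0.4,[0,0,0],[0,0,0]],[0.4,[0,0,0],[0,0,0]],[0.4,[0,0,0],[0,0,0]]]}}

```text
t: 47.88
tool_pos: [0.4808, 0.0295, 0.0291]
tool_rot: [2.132, 2.304, 0.003]
contact_force: [-2.6, 0.6, 6.7]
opening: 0.0449
grip_force: 60.1
```

>>> {"method": "jog_arm", "body": {"deltas": [[-0.4,[0,0,0],[0,0,0]],[-0.4,[0,0,0],[0,0,0]],[-0.4,[0,0,0],[0,0,0]],[-0.4,[0,0,-0.008],[0,0,0]],[-0.4,[0,0,-0.014],[0,0,0]],[-0.4,[0,0,-0.014],[0,0,0]],[-0.4,[0,0,-0.014],[0,0,0]],[0.4,[0,0,-0.014],[0,0,0]],[0.4,[0,0,-0.014],[0,0,0]],[0.4,[0,0,-0.014],[0,0,0]],[0.4,[0,0,-0.014],[0,0,0]],[0.4,[0,0,-0.014],[0,0,0]]]}}

```text
t: 48.88
tool_pos: [0.4798, 0.0297, 0.0215]
tool_rot: [2.133, 2.306, 0.001]
contact_force: [-0.5, 0.6, 2.9]
opening: 0.0465
grip_force: 62.2
```

>>> {"method": "jog_arm", "body": {"deltas": [[0.4,[0,0,0],[0,0,0]],[0.4,[0,0,0],[0,0,0]]]}}

```text
t: 49.05
tool_pos: [0.4798, 0.0296, 0.0215]
tool_rot: [2.133, 2.306, 0.001]
contact_force: [0.5, 0.1, 3.5]
opening: 0.0461
grip_force: 62.3
```

>>> {"method": "jog_arm", "body": {"deltas": [[0.4,[0,0,0.06],[0,0,0]],[0.4,[0,0,0.14],[0,0,0]],[0.4,[0.03,-0.01,0.18],[0,0,0]],[0.4,[0.1,-0.04,0.18],[0,0,-0.006]],[0.4,[0.17,-0.08,0.18],[0,0,-0.012]],[0.4,[0.24,-0.12,0.18],[0,0,-0.012]],[0.4,[0.31,-0.16,0.18],[0,0,-0.012]],[0.4,[0.38,-0.19,0.16],[0,0,-0.012]],[0.4,[0.4,-0.21,0.13],[0,0,-0.012]],[0.4,[0.4,-0.21,0.1],[0,0,-0.012]],[0.4,[0.4,-0.21,0.1],[0,0,-0.012]],[0.4,[0.4,-0.21,0.1],[0,0,-0.012]]]}}

```text
t: 50.05
tool_pos: [0.6368, -0.0536, 0.0586]
tool_rot: [-2.173, -2.262, 0.004]
contact_force: [-0.3, -1.0, -1.4]
opening: 0.0461
grip_force: 65.1
```

>>> {"method": "jog_arm", "body": {"deltas": [[0.4,[0,0,0],[0,0,0]],[0.4,[0,0,0],[0,0,0]],[0.4,[0,0,0],[0,0,0]],[0.4,[0,0,0],[0,0,0]]]}}

```text
t: 50.38
tool_pos: [0.6396, -0.0541, 0.0621]
tool_rot: [2.175, 2.265, 0.001]
contact_force: [-0.7, 0.1, -0.9]
opening: 0.0461
grip_force: 65.1
```

>>> {"method": "jog_arm", "body": {"deltas": [[0.4,[0,0,-0.05],[0,0,0]],[0.4,[0,0,-0.08],[0,0,0]],[0.4,[0,0,-0.1],[0,0,0]],[0.4,[0,0,-0.11],[0,0,0]],[0.4,[0,0,-0.115],[0,0,0]],[0.4,[0,0,-0.115],[0,0,0]],[0.4,[0,0,-0.115],[0,0,0]],[0.4,[0,0,-0.115],[0,0,0]],[0.4,[0,0,-0.115],[0,0,0]]]}}

```text
t: 51.13
tool_pos: [0.6395, -0.0543, 0.0155]
tool_rot: [2.177, 2.265, 0.0]
contact_force: [-2.5, -0.0, 2.7]
opening: 0.0464
grip_force: 65.6
```

>>> {"method": "jog_arm", "body": {"deltas": [[-0.3,[0,0,0],[0,0,0]],[-0.3,[0,0,0],[0,0,0]],[-0.3,[0,0,0],[0,0,0]],[-0.3,[0,0,0.04],[0,0,0]],[-0.3,[0,0,0.13],[0,0,0]],[-0.4,[0,0,0.23],[0,0,0]],[-0.4,[-0.05,0,0.31],[0,0,0]],[-0.4,[-0.12,-0.01,0.37],[0,0,0.005]],[-0.4,[-0.2,-0.02,0.42],[0,0,0.012]],[-0.4,[-0.28,-0.025,0.47],[0,0,0.012]],[-0.4,[-0.36,-0.03,0.5],[0,0,0.012]],[-0.4,[-0.382,-0.03,0.5],[0,0,0.012]]]}}

```text
t: 52.13
tool_pos: [0.4854, -0.0669, 0.2187]
tool_rot: [2.131, 2.301, 0.003]
contact_force: [0.7, 0.2, 0.8]
opening: 0.0597
grip_force: 0.0
```

>>> {"method": "jog_arm", "body": {"deltas": [[-0.4,[0,0,0],[0,0,0]],[-0.4,[0,0,0],[0,0,0]],[-0.4,[0,0,0],[0,0,0]],[-0.4,[0,0,0],[0,0,0]],[-0.4,[0,0,0],[0,0,0]],[-0.4,[0,0,0],[0,0,0]]]}}

```text
t: 52.63
tool_pos: [0.4869, -0.0662, 0.2143]
tool_rot: [-2.132, -2.305, 0.001]
contact_force: [0.2, 0.9, -0.1]
opening: 0.0596
grip_force: 0.0
```

```bash
python3 c.py n1 '(.487,-.065)'; python3 - <<'E'
from h import *
im,K,E=load('n1'); 
for n in ((.637,.045),(.64,-.055)): print(boxpose(black(im),K,E,.028,.08,.048,n,h=.018))
E
```

```text
tcp [ 0.4869 -0.0663  0.2144] sd [0.0001 0.     0.0001] phi 4.47 open 0.06 F [-0.8 -0.5 -0.1]
(array([ 0.48448743, -0.06209873]), -85.5788836479187, array([0.0782, 0.0477]))
(array([0.63519788, 0.04183314]), -87.72489976882935, array([0.0786, 0.055 ]))
(array([ 0.63791754, -0.05617419]), -87.77671241760254, array([0.0809, 0.0547]))
```

>>> {"method": "jog_arm", "body": {"deltas": [[-0.4,[-0.004,0.009,-0.08],[0,0,0]],[-0.4,[-0.004,0.009,-0.16],[0,0,0]],[-0.4,[-0.004,0.009,-0.24],[0,0,0]],[-0.4,[-0.004,0.009,-0.32],[0,0,0]],[-0.4,[-0.004,0.009,-0.4],[0,0,0]],[-0.4,[-0.004,0.009,-0.45],[0,0,0]],[-0.4,[-0.004,0.009,-0.48],[0,0,0]],[-0.4,[-0.004,0.009,-0.49],[0,0,0]],[-0.4,[-0.004,0.009,-0.49],[0,0,0]],[-0.4,[-0.004,0.009,-0.49],[0,0,0]],[-0.4,[-0.004,0.009,-0.49],[0,0,0]]]}}

```text
t: 53.7
tool_pos: [0.4866, -0.0632, 0.0211]
tool_rot: [2.131, 2.304, 0.003]
contact_force: [-0.1, 0.2, -0.6]
opening: 0.06
grip_force: 0.0
```

>>> {"method": "jog_arm", "body": {"deltas": [[0.4,[0,0,0],[0,0,0]],[0.4,[0,0,0],[0,0,0]],[0.4,[0,0,0],[0,0,0]],[0.4,[0,0,0],[0,0,0]],[0.4,[0,0,0],[0,0,0]],[0.4,[0,0,0],[0,0,0]]]}}

```text
t: 54.2
tool_pos: [0.4867, -0.0633, 0.0213]
tool_rot: [2.131, 2.304, 0.003]
contact_force: [-1.0, -0.1, 6.7]
opening: 0.0462
grip_force: 63.1
```

>>> {"method": "jog_arm", "body": {"deltas": [[0.4,[0,0,0.06],[0,0,0]],[0.4,[0,0,0.14],[0,0,0]],[0.4,[0.03,-0.01,0.18],[0,0,0]],[0.4,[0.1,-0.05,0.18],[0,0,-0.006]],[0.4,[0.17,-0.09,0.18],[0,0,-0.012]],[0.4,[0.24,-0.13,0.18],[0,0,-0.012]],[0.4,[0.31,-0.17,0.18],[0,0,-0.012]],[0.4,[0.37,-0.21,0.16],[0,0,-0.012]],[0.4,[0.392,-0.229,0.13],[0,0,-0.012]],[0.4,[0.392,-0.229,0.1],[0,0,-0.012]],[0.4,[0.392,-0.229,0.1],[0,0,-0.012]],[0.4,[0.392,-0.229,0.1],[0,0,-0.012]]]}}

```text
t: 55.2
tool_pos: [0.6397, -0.1533, 0.0571]
tool_rot: [-2.173, -2.263, 0.003]
contact_force: [-0.1, 0.3, -1.9]
opening: 0.046
grip_force: 66.3
```

>>> {"method": "jog_arm", "body": {"deltas": [[0.4,[0,0,0],[0,0,0]],[0.4,[0,0,0],[0,0,0]],[0.4,[0,0,0],[0,0,0]],[0.4,[0,0,0],[0,0,0]]]}}

```text
t: 55.53
tool_pos: [0.642, -0.1541, 0.0601]
tool_rot: [2.175, 2.265, 0.001]
contact_force: [-0.5, -0.2, -1.3]
opening: 0.0462
grip_force: 66.3
```

>>> {"method": "jog_arm", "body": {"deltas": [[0.4,[0,0,-0.05],[0,0,0]],[0.4,[0,0,-0.08],[0,0,0]],[0.4,[0,0,-0.1],[0,0,0]],[0.4,[0,0,-0.108],[0,0,0]],[0.4,[0,0,-0.112],[0,0,0]],[0.4,[0,0,-0.112],[0,0,0]],[0.4,[0,0,-0.112],[0,0,0]],[0.4,[0,0,-0.112],[0,0,0]],[0.4,[0,0,-0.112],[0,0,0]]]}}

```text
t: 56.28
tool_pos: [0.6414, -0.1541, 0.0154]
tool_rot: [-2.175, -2.264, 0.001]
contact_force: [-4.8, 1.8, 5.2]
opening: 0.0463
grip_force: 67.2
```

>>> {"method": "jog_arm", "body": {"deltas": [[-0.3,[0,0,0],[0,0,0]],[-0.3,[0,0,0],[0,0,0]],[-0.3,[0,0,0],[0,0,0]],[-0.3,[0,0,0.04],[0,0,0]],[-0.3,[0,0,0.13],[0,0,0]],[-0.4,[0,0,0.23],[0,0,0]],[-0.4,[-0.05,0.02,0.32],[0,0,0]],[-0.4,[-0.1,0.06,0.4],[0,0,0]],[-0.4,[-0.15,0.1,0.48],[0,0,0]],[-0.4,[-0.2,0.14,0.55],[0,0,0]],[-0.4,[-0.25,0.18,0.62],[0,0,0]],[-0.4,[-0.3,0.2,0.68],[0,0,0]]]}}

```text
t: 57.28
tool_pos: [0.5211, -0.0731, 0.2887]
tool_rot: [2.174, 2.265, 0.002]
contact_force: [1.4, -0.0, 0.7]
opening: 0.06
grip_force: 0.0
```

>>> {"method": "jog_arm", "body": {"deltas": [[-0.4,[0,0.05,0],[0,0,0]],[-0.4,[0,0.1,0],[0,0,0]],[-0.4,[0,0.1,0],[0,0,0]],[-0.4,[0,0.1,0],[0,0,0]],[-0.4,[0,0.1,0],[0,0,0]]]}}

```text
t: 57.7
tool_pos: [0.5217, -0.0347, 0.2859]
tool_rot: [-2.176, -2.265, 0.001]
contact_force: [-1.3, 0.0, 0.1]
opening: 0.0597
grip_force: 0.0
```

```bash
python3 - <<'E'
from h import *
avg(2); im,K,E=snap('wrist','f1'); m=black(im)
for n in ((.636,.043),(.64,-.055),(.643,-.154)):
    try: p=boxpose(m,K,E,.028,.08,.048,n,h=.018); d=p[0]-[.6385,-.0554]; t=np.radians(92.3); print(p,'tray xy',(d@[np.cos(t),np.sin(t)]).round(4),(d@[-np.sin(t),np.cos(t)]).round(4))
    except Exception as e: print(n,e)
t,K,E=snap('top','ftop'); s=cv2.cvtColor(t,cv2.COLOR_RGB2HSV); t0=load('top0')[0]
w=((s[...,0]<22)&(s[...,1]>90)&(s[...,2]>110)).astype(np.uint8)
for x0,y0,x1,y1 in ((345,165,405,285),(167,154,211,210)):
    q=np.zeros_like(w); q[y0:y1,x0:x1]=w[y0:y1,x0:x1]
    for c in cv2.findContours(q,0,2)[0]:
        if cv2.contourArea(c)>40: print(np.round(c[:,0].mean(0)),cv2.contourArea(c))
for n,(x0,y0,x1,y1) in dict(tiles=(205,115,300,155),jar=(328,118,360,155),bottle=(155,118,183,153)).items(): print(n,np.abs(t[y0:y1,x0:x1].astype(int)-t0[y0:y1,x0:x1]).mean().round(1))
E
```

```text
tcp [ 0.5218 -0.0348  0.2859] sd [0.     0.0001 0.0001] phi 2.28 open 0.0598 F [ 0.1  0.5 -0. ]
(array([0.63501172, 0.04213062]), -87.59935641288757, array([0.0771, 0.0516])) tray xy 0.0976 -0.0004
(array([ 0.63886947, -0.05488335]), -87.67844295501709, array([0.0804, 0.0523])) tray xy 0.0005 -0.0004
(array([ 0.53084222, -0.37577868]), 2.2284462451934814, array([0.8407, 0.2873])) tray xy -0.3158 0.1204
[377. 264.] 457.5
[374. 183.] 411.5
[187. 178.] 223.5
tiles 4.5
jar 4.0
bottle 5.3
```

```bash
python3 - <<'E'
from h import *
t,K,E=load('ftop'); s=cv2.cvtColor(t,cv2.COLOR_RGB2HSV)
m=(s[...,2]<75)&(s[...,1]<140)
q=np.zeros(m.shape,np.uint8); q[155:200,213:335]=m[155:200,213:335]; q=cv2.morphologyEx(q,cv2.MORPH_CLOSE,np.ones((7,5),np.uint8))
for c in cv2.findContours(q,0,2)[0]:
    if cv2.contourArea(c)>60:
        w=np.array([on(p[0],K,E,.028)[:2] for p in c]).astype(np.float32); print(cv2.boundingRect(c),np.round(np.r_[cv2.minAreaRect(w)[0],cv2.minAreaRect(w)[1],cv2.minAreaRect(w)[2]],3))
im,K,E=load('f1'); print([proj((.643,y,.028),K,E).round() for y in (-.115,-.195)])
w=cv2.cvtColor(t,cv2.COLOR_RGB2HSV); w=((w[...,0]<22)&(w[...,1]>90)&(w[...,2]>110)).astype(np.uint8); _,K,E=load('ftop')
q=np.zeros_like(w); q[154:210,167:211]=w[154:210,167:211]
c=max(cv2.findContours(q,0,2)[0],key=cv2.contourArea); p=np.array([on(a[0],K,E,.056)[:2] for a in c]).astype(np.float32); print('block',cv2.minAreaRect(p))
E
```

```text
(227, 167, 14, 23) [6.4100e-01 6.1000e-02 3.4000e-02 6.3000e-02 7.7967e+01]
[array([342., 223.]), array([336., 274.])]
block ((0.6335277557373047, 0.183564692735672), (0.024218343198299408, 0.08177625387907028), 80.12939453125)
```

>>> {"method": "jog_arm", "body": {"deltas": [[-0.4,[0,-0.08,0],[0,0,0]],[-0.4,[0,-0.16,0],[0,0,0]],[-0.4,[0,-0.24,0],[0,0,0]],[-0.4,[0,-0.32,0],[0,0,0]],[-0.4,[0,-0.32,0],[0,0,0]],[-0.4,[0,-0.32,0],[0,0,0]],[-0.4,[0,-0.32,0],[0,0,0]],[-0.4,[0,-0.32,0],[0,0,0]]]}}

```text
t: 58.57
tool_pos: [0.5218, -0.1617, 0.2862]
tool_rot: [-2.175, -2.266, -0.0]
contact_force: [0.9, 0.8, 0.6]
opening: 0.0602
grip_force: 0.0
```

```bash
python3 - <<'E'
from h import *
avg(2); im,K,E=snap('wrist','f2'); m=black(im)
for n in ((.64,-.055),(.643,-.154)):
    try: p=boxpose(m,K,E,.028,.08,.048,n,h=.018); d=p[0]-[.6385,-.0554]; t=np.radians(92.3); print(p,'tray xy',(d@[np.cos(t),np.sin(t)]).round(4),(d@[-np.sin(t),np.cos(t)]).round(4))
    except Exception as e: print(n,e)
o=ctrl.get_obs(); print(o['t'],np.abs(o['dq']).max())
E
```

```text
tcp [ 0.5218 -0.1616  0.2862] sd [0.     0.0001 0.    ] phi 2.35 open 0.0595 F [ 0.1  1.2 -0.2]
(array([ 0.63888848, -0.05729342]), -87.72256469726562, array([0.0768, 0.0519])) tray xy -0.0019 -0.0003
(array([ 0.64059101, -0.15231926]), -87.68014097213745, array([0.0778, 0.0517])) tray xy -0.0969 0.0018
58.7167 0.002816618407060493
```

All three black cases lie in the tray and the block is on its pad, so I'm handing in.

```bash
python3 -c "
from h import *; print(ctrl.finish_job())"
```

```text
the job is handed in; nothing more can be done
None
```

I handed the job in at 59 s of the 210 s allowed, but no verdict came back: the three black cases were seated, polished there and back, and now lie flat in the packing tray, with the block on its felt pad and the brass cases, tiles, bottle and jar undisturbed by the last pictures.

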